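# Stack the texture rollers into a pyramid

## Task

Finish the pyramid of wooden spool-shaped rollers on the cradle: three already lie in it, so take the one from the bench, the one from the sloping draining stand and the one hanging on the hooks under the little shelf, saddle two of them side by side in the gaps of the bottom row and the third on top of those two, in any order. All lie level with their ends in line with the bottom row, and the bottom three stay in their grooves. Leave everything else on the bench standing where it is.

Things in the scene. Friction and masses are not known exactly. Their poses are not given: they have to be found in the camera images.
- cradle: Low plywood cradle, 200 (x) by 165 (y) mm, at left or right; origin under its centre. Round battens chock the bottom rollers, axes along its y, at x = -50, 0, +50 mm, axis height 34 mm. Second-layer rollers saddled on them have axes at x = -25 and +25 mm, height 75 mm; the top one x = 0, height 116 mm; all centred at y = 0.
- base_near: Spool-shaped wooden roller: two drums 48 mm in diameter, 40 mm long, joined by a slim waist 24 mm in diameter, 70 mm long (grip here); end stubs 14 mm in diameter, 20 mm long; 190 mm overall, 160 g. Origin at its middle on the axis; its y is the long axis. Lies in the cradle's groove at cradle x = -50 mm.
- base_middle: Spool-shaped wooden roller: two drums 48 mm in diameter, 40 mm long, joined by a slim waist 24 mm in diameter, 70 mm long (grip here); end stubs 14 mm in diameter, 20 mm long; 190 mm overall, 160 g. Origin at its middle on the axis; its y is the long axis. Lies in the cradle's middle groove.
- base_far: Spool-shaped wooden roller: two drums 48 mm in diameter, 40 mm long, joined by a slim waist 24 mm in diameter, 70 mm long (grip here); end stubs 14 mm in diameter, 20 mm long; 190 mm overall, 160 g. Origin at its middle on the axis; its y is the long axis. Lies in the cradle's groove at cradle x = +50 mm.
- roller_flat: Spool-shaped wooden roller: two drums 48 mm in diameter, 40 mm long, joined by a slim waist 24 mm in diameter, 70 mm long (grip here); end stubs 14 mm in diameter, 20 mm long; 190 mm overall, 160 g. Origin at its middle on the axis; its y is the long axis. Lies loose on the bench between cradle and draining stand, pointing roughly away from the robot.
- roller_sloped: Spool-shaped wooden roller: two drums 48 mm in diameter, 40 mm long, joined by a slim waist 24 mm in diameter, 70 mm long (grip here); end stubs 14 mm in diameter, 20 mm long; 190 mm overall, 160 g. Origin at its middle on the axis; its y is the long axis. Lies on the draining stand, sloping 25 degrees, its +y end higher (the robot's right).
- roller_hung: Spool-shaped wooden roller: two drums 48 mm in diameter, 40 mm long, joined by a slim waist 24 mm in diameter, 70 mm long (grip here); end stubs 14 mm in diameter, 20 mm long; 190 mm overall, 160 g. Origin at its middle on the axis; its y is the long axis. Hangs level, 160 mm up, by its stubs in the two hooks of the rack, under its shelf.
- hook_rack: Fixed rack at the back, 260 mm wide: two posts 92 mm behind the hung roller, each with a forward hook at y = -85 and +85 mm, and a shelf of small jars. Origin on the bench straight below the hung roller's axis; x points to the back, y along the roller. Hook cups open upward, lips end 8 mm above the axis: lift at least 20 mm, then bring forward (-x).
- shelf_edge (a point): Middle of the lower front edge of the rack's shelf: 22 mm behind and 79 mm above the hung roller's axis. A gripper coming straight down strikes the shelf: lean the tool about 30 degrees, fingers pointing down and to the back.
- drain_stand: Fixed wire draining stand, foot 90 by 200 by 10 mm, on the other side from the cradle. Origin on the bench below the sloped roller's middle (85 mm up); y runs along the roller to its high end. Two 10 mm rods 30 mm apart carry the drums from below; a 50 mm wide end plate stops the low end, its top edge about 3 mm above the roller's axis.
- house: small white ceramic house, 50 x 60 mm, 85 mm tall, bystander at the back; origin under its centre.
- spray_bottle: clear spray bottle, 70 mm in diameter, 196 mm tall, bystander at the back; origin under its centre.
- glaze_jar: glaze jar, 52 mm in diameter, 70 mm tall, bystander at the back; origin under its centre.
- stamp_drum: short plain wooden drum on end, 56 mm in diameter, 60 mm tall, bystander between rack and cradle or stand; origin under its centre.
- clay_bowl: terracotta bowl, 68 mm in diameter, 40 mm tall, bystander between rack and cradle or stand; origin under its centre.
- clay_strip: flat strip of dry clay, 120 (x) x 24 x 10 mm, bystander beside the flat roller; origin under its centre.
- dip_cup: tiny white cup, 32 mm in diameter, 30 mm tall, bystander beside the flat roller; origin under its centre.

How it is judged:
By the outcome, as a careful person would: the job done as asked, in the order asked, and still so for the second after the job is handed in, with the robot touching nothing.
It also fails if it takes over 67 s, if anything falls off the work surface, if the arm or the gripper's body presses on something with over 40 N, if the wrist force passes 120 N, or if a joint passes its speed limit or range.

## Robot

A 6-joint arm with a two-finger parallel gripper is mounted at the origin on the work surface. World frame = base frame: x ahead of the robot, y to its left, z up, the work surface at z = 0. Lengths are in m, angles in rad, forces in N, time in s.
With the tool pointing down it reaches from about 0.425 to 0.95 m from the base axis. Payload 3.5 kg.
Tool frame: the origin (TCP) lies midway between the tips of the shut fingers; the grasp point (between the pads) lies 19 mm behind it; z points along the fingers, y is the line along which they close (so a half turn about z gives the same grasp; the last joint's range is limited). The gripper opens to 85 mm and grips with 20 to 120 N. Pads are 22 mm wide; open, the fingers measure 114 mm over their backs; the gripper's body (76 mm by 85 mm) begins 54 mm behind the grasp point. The pads swing forward as they close: fully open they stand 13 mm farther back than shut.
Start: joints at [-1.26, 0.286, 1.577, -0, 1.279, -0.15], TCP at [0.3, -0.605, 0.204] pointing down, gripper open.
Joint ranges: [-2.77, 2.77], [-0.9, 2.22], [0.21, 2.48], [-1.53, 4.67], [0.24, 2.81], [-2.84, 2.84]. Speed limits (rad/s): [2.79, 2.79, 3.14, 3.14, 3.14, 3.14].

## Interface

Orientations are given as a unit quaternion [x, y, z, w].
In Python, from plant import * gives the robot as it stands.
- The arm moves only by the tool move_arm, never from a script. Its argument "moves" is a list of rows, each a list of 3 entries, a list of its own where there are three numbers: the opening, from 0 (shut) to 1 (fully open), then the shift along the tool's x, y, z in m, then the turn, a rotation vector about the tool's x, y, z in rad. A call has exactly 10 rows; each row shifts and turns the commanded pose from where the row before left it, along the tool's axes as they then stand; what a row does not reach is not made up. A row lasts 1/12 s, in which the tool goes at most 41.7 mm and 7.16 degrees, less where a joint would pass 70% of its speed; a pose out of reach is approached as far as the arm can. A call is refused whole if a number of a shift passes 0.0417 or a number of a turn 0.125, either way. A call with a gripper value outside its range is refused whole. The fingers move at their own pace and stop on an object; "grip_force" is the grip in N (left out, the last holds). Time passes only in rows, so rows that do not move let the fingers close, or fill a call up. It gives the time, the measured TCP pose, the force, the opening and the grip force at its end, in the units of the state.
- get_state(): the state, without advancing time (a new reading comes with each control period).
- read_camera(name): name is "side" or "top"; returns the picture (384x512x3 uint8, red, green, blue); there is no depth.
- camera_params(name): a dict with "fx", "fy", "cx", "cy" (pixels), "k1" (the pictures are not rectified: a ray, as slopes to the right and down, at radius r is drawn at 1 + k1 r^2 times it, then the intrinsics apply), "rvec" (rotation vector, rad) and "tvec" (3), from world to camera coordinates, as OpenCV has them. Camera axes: x right, y down, z forward; pixel columns grow to the right and rows downward; lengths in m; the calibration is good to about 2 mm. A picture is of the moment at which its call begins. camera_params takes no time and is no camera call.
- sign_off(): hands the job in; it is judged then, once.
The state is a dict: "time": time; "qpos": joint angles; "dq": joint speeds; "joint_efforts": joint torques, N m; "eef_pos": TCP position; "tcp_rot": TCP orientation; "contact_force": force on the tool from outside, world axes, zero at the start; "wrist_torque": the same for the moment, N m; "opening": opening from 0.0 (shut) to 1.0 (fully open); "finger_force": force on a finger pad.
Only numpy, scipy, OpenCV 4.12 (cv2) and the standard library are available. Lean on these libraries where they do the work, as an engineer would, in place of code of your own. Each camera call takes 0.05 s, during which the arm holds its last target. There are 200 camera calls.

## Working session

There is one attempt and no reset: what is moved stays moved. The work goes in short steps, Python scripts to look and compute and a tool call to move; the robot and the scene stay as the last step left them, time stands still between calls to the robot, and variables do not carry over. Pictures are saved under pics/ and viewed, at most 10 in all, crops included, and the job is handed in when it is done.

Besides the shell and the picture viewer there is one more tool, called as name(argument=value, ...) on one line, values as JSON. move_arm: Moves the arm, as the interface text tells. Its arguments: {"type":"object","properties":{"moves":{"type":"array"},"grip_force":{"type":"number"}},"required":["moves"]}

```bash
mkdir -p pics; ls; python3 - <<'E'
from plant import *
import cv2
s=get_state(); print({k:(v if not hasattr(v,'__len__') else [round(float(a),4) for a in v]) for k,v in s.items()})
for n in ("side","top"):
    im=read_camera(n); cv2.imwrite(f"pics/{n}0.png",cv2.resize(im[:,:,::-1],(800,600),interpolation=cv2.INTER_CUBIC)); cv2.imwrite(f"pics/{n}0_raw.png",im[:,:,::-1]); print(camera_params(n))
E
```

```text
pics
{'time': 0.0, 'qpos': [-1.26, 0.2872, 1.5782, -0.0, 1.2786, -0.15], 'dq': [0.0005, -0.0009, -0.0016, 0.0004, 0.0015, -0.0007], 'joint_efforts': [-0.0019, -40.598, -29.2629, -0.0002, 0.0058, 0.0], 'eef_pos': [0.2999, -0.6039, 0.2023], 'tcp_rot': [0.9736, 0.2283, -0.0001, -0.0012], 'contact_force': [-0.4892, 0.6336, -0.4879], 'wrist_torque': [0.0077, 0.0018, -0.0735], 'finger_force': 0.0, 'opening': 1.0019982797180313}
{'fx': 350.7586818707431, 'fy': 350.7586818707431, 'cx': 252.1811413237583, 'cy': 190.21659123774174, 'k1': -0.01924658379941949, 'rvec': array([ 0.76066882, -2.37556941,  1.38747069]), 'tvec': array([0.46613721, 0.3119007 , 0.72076877])}
{'fx': 474.55996857470745, 'fy': 474.55996857470745, 'cx': 254.73148362420676, 'cy': 195.9553530546946, 'k1': -0.13846104958075797, 'rvec': array([ 2.22744362, -2.1708252 ,  0.09960564]), 'tvec': array([-0.02692342,  0.56223175,  1.41730886])}
```

View pics/top0.png

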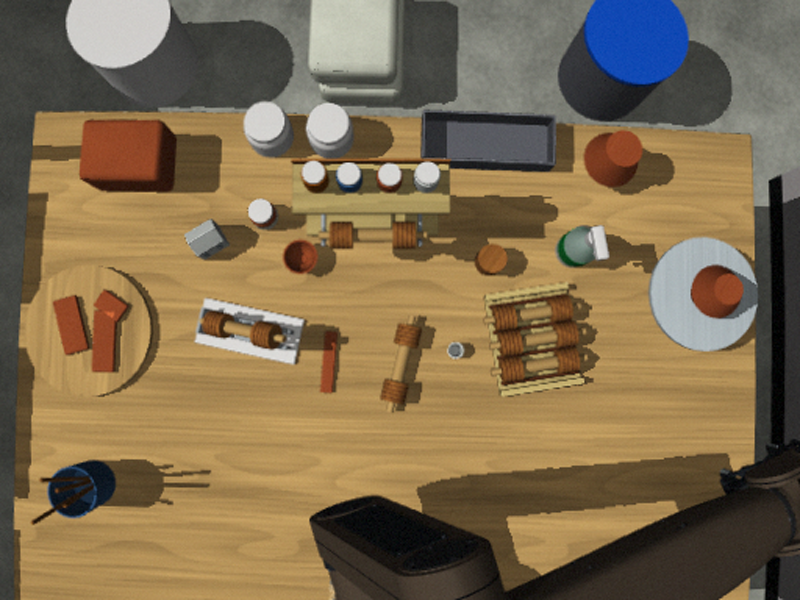

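View pics/side0.png

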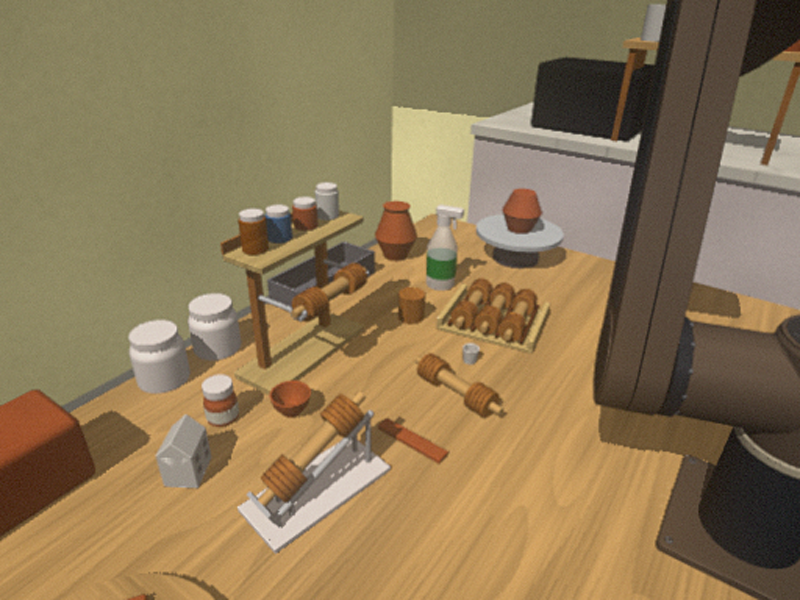

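Top view (800x600): flat roller about (401,362), sloped (240,330), hung (373,235), cradle rollers (534,310), (537,337), (540,364). I'll enlarge both views to get finer pixel positions.

```bash
python3 - <<'E'
import cv2
a=cv2.imread("pics/top0_raw.png")[130:270,120:390]; cv2.imwrite("pics/topc.png",cv2.resize(a,(800,415),interpolation=cv2.INTER_CUBIC))
b=cv2.imread("pics/side0_raw.png")[110:350,145:360]; cv2.imwrite("pics/sidec.png",cv2.resize(b,(537,600),interpolation=cv2.INTER_CUBIC))
E
```

```text
(no output)
```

View pics/topc.png

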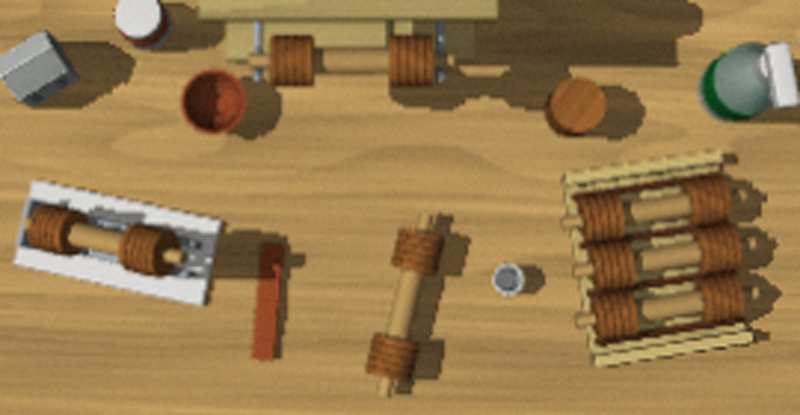

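View pics/sidec.png

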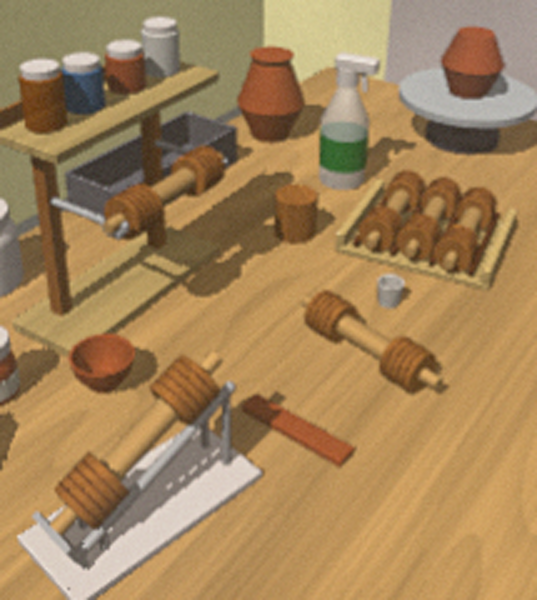

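Crop of the top view (offset 120,130; scale 2.963): drum centres are flat (417,250)/(391,356), sloped (55,230)/(150,250), hung (292,61)/(411,61), cradle rows (603,215)/(708,198), (608,262)/(720,245), (614,311)/(722,296). The side crop shows the same drums. Next I'll fit poses to these.

```bash
cat > h.py <<'E'
import numpy as np, cv2
from scipy.optimize import least_squares
from scipy.spatial.transform import Rotation as R
from plant import *
def proj(name,P):
    c=camera_params(name); Q=R.from_rotvec(c['rvec']).apply(np.atleast_2d(P))+c['tvec']
    s=Q[:,:2]/Q[:,2:]; s=s*(1+c['k1']*(s**2).sum(1,keepdims=True))
    return s*[c['fx'],c['fy']]+[c['cx'],c['cy']]
def axis(yaw,el=0): # roller y axis for a frame yaw (frame y = world y at yaw 0)
    return np.array([-np.sin(yaw)*np.cos(el),np.cos(yaw)*np.cos(el),np.sin(el)])
def report(s): 
    return "t %.2f pos %s rot %s F %s open %.3f ff %.1f q %s"%(s['time'],np.round(s['eef_pos'],4),np.round(s['tcp_rot'],4),np.round(s['contact_force'],1),s['opening'],s['finger_force'],np.round(s['qpos'],2))
E
cat > fit.py <<'E'
from h import *
T=lambda *p: np.array(p)/2.963+[120,130]
S=lambda *p: np.array(p)/2.5+[145,110]
# each: order (-y end drum, +y end drum); 
def fit(f,x0,t,s,w=1):
    fun=lambda x: np.r_[(proj('top',f(x))-t).ravel(),w*(proj('side',f(x))-s).ravel()]
    r=least_squares(fun,x0); print(np.round(r.x,4),'res',np.round(r.fun,1).tolist())
two=lambda c,a: np.array([c-.055*a,c+.055*a])
print('flat x y yaw z'); fit(lambda p: two(np.array([p[0],p[1],p[3]]),axis(p[2])),[.45,0,-1.4,.024],T((391,356),(417,250)),S((411,362),(330,315)))
# sloped: +y local = robot's right (world -y): yaw ~ pi
print('sloped x y yaw z el'); fit(lambda p: two(np.array([p[0],p[1],p[3]]),axis(p[2],p[4])),[.5,.25,3.1,.085,.43],T((55,230),(150,250)),S((92,490),(186,391)))
print('hung x y yaw z'); fit(lambda p: two(np.array([p[0],p[1],p[3]]),axis(p[2])),[.65,0,0,.16],T((411,61),(292,61)),S((198,172),(134,212)))
def cr(p):
    o=np.array([p[0],p[1],.034+p[3]]);xa=np.array([np.cos(p[2]),np.sin(p[2]),0]);return np.vstack([two(o+d*xa,axis(p[2])) for d in(-.05,0,.05)])
print('cradle x y yaw dz'); fit(cr,[.5,-.3,0,0],T((722,296),(614,311),(720,245),(608,262),(708,198),(603,215)),S((478,208),(459,247),(441,197),(416,239),(404,191),(379,232)))
E
python3 fit.py
```

```text
flat x y yaw z
[ 0.4519 -0.0205 -1.7634  0.0254] res [0.6, 0.5, -0.2, 0.5, -1.0, 0.0, 0.1, -0.1]
sloped x y yaw z el
[0.5068 0.2773 2.9729 0.0846 0.3818] res [0.3, 0.4, -0.0, 0.0, -0.3, -0.1, -0.1, 0.0]
hung x y yaw z
[0.6777 0.0383 0.0293 0.1569] res [-0.1, -0.1, 0.1, -0.0, 0.1, -0.1, -0.0, 0.1]
cradle x y yaw dz
[ 0.5078 -0.2831  0.1727 -0.0047] res [0.3, -0.1, 1.3, 0.4, -1.6, 0.8, 0.8, 0.5, -0.2, 0.4, -0.1, -0.0, -0.8, -0.0, -1.5, 0.2, -0.5, 1.1, 0.3, -0.4, 0.3, 0.2, 0.1, -1.3]
```

```bash
cat > plan.py <<'E'
from h import *
import json
def down(psi,lean_dir=None,lean=0):
    """tool y at world angle psi, z down; lean>0 tilts the finger direction towards world direction lean_dir (angle)"""
    x=[np.cos(psi+np.pi/2),np.sin(psi+np.pi/2),0];y=[np.cos(psi),np.sin(psi),0]
    M=R.from_matrix(np.array([x,y,[0,0,-1.]]).T)
    if lean:
        ax=np.cross([0,0,-1],[np.cos(lean_dir),np.sin(lean_dir),0]); M=R.from_rotvec(ax*lean)*M
    return M
def plan(segs,start=None):
    """segs: (pos or None, R or None, opening, rows). prints calls of 10 rows"""
    if start is None: s=get_state(); print(report(s)); start=(s['eef_pos'],R.from_quat(s['tcp_rot']))
    p,M=np.array(start[0],float),start[1]; rows=[]
    for pt,Mt,o,n in segs:
        pt=p if pt is None else np.array(pt,float); Mt=M if Mt is None else Mt
        p0,M0=p,M; rv=(M0.inv()*Mt).as_rotvec()
        for i in range(1,n+1):
            sh=np.round(M.inv().apply(p0+(pt-p0)*i/n-p),3 if n==1 else 4)
            tu=np.round((M.inv()*M0*R.from_rotvec(rv*i/n)).as_rotvec(),3)
            if abs(sh).max()>.0417 or abs(tu).max()>.125: print('TOO FAST',sh,tu)
            rows.append([o,(sh+0.).tolist(),(tu+0.).tolist()]); p=p+M.apply(sh); M=M*R.from_rotvec(tu)
    while len(rows)%10: rows.append([rows[-1][0],[0,0,0],[0,0,0]])
    for k in range(0,len(rows),10): print(json.dumps(rows[k:k+10]).replace('0.0,','0,').replace('0.0]','0]').replace(' ',''))
    print('end',np.round(p,4),np.round(M.as_quat(),4))
E
python3 - <<'E'
from plan import *
F=down(-1.763)
plan([([.452,-.0205,.12],F,1,20),([.452,-.0205,.010],F,1,7),(None,None,.15,13)])
E
```

```text
t 0.10 pos [ 0.3    -0.6039  0.2024] rot [ 9.736e-01  2.284e-01 -1.000e-04 -1.100e-03] F [-0.7  0.1  0.5] open 1.001 ff 0.0 q [-1.26  0.29  1.58  0.    1.28 -0.15]
[[1,[0.0198,-0.0227,0.0042],[0,0,0.033]],[1,[0.019,-0.0234,0.0042],[0,0,0.032]],[1,[0.0183,-0.024,0.0041],[0,0,0.033]],[1,[0.0174,-0.0246,0.0042],[0,0,0.033]],[1,[0.0167,-0.0251,0.0042],[-0.001,0,0.032]],[1,[0.0158,-0.0256,0.0041],[0,0,0.033]],[1,[0.015,-0.0262,0.0042],[0,0,0.033]],[1,[0.0141,-0.0266,0.0041],[0,0,0.032]],[1,[0.0132,-0.0271,0.0042],[0,0,0.033]],[1,[0.0123,-0.0275,0.0042],[0,0,0.032]]]
[[1,[0.0115,-0.0279,0.0041],[0,0,0.033]],[1,[0.0105,-0.0282,0.0042],[0,0,0.033]],[1,[0.0096,-0.0286,0.0041],[0,0,0.032]],[1,[0.0087,-0.0289,0.0042],[0,0,0.033]],[1,[0.0077,-0.0291,0.0041],[-0.001,0,0.033]],[1,[0.0067,-0.0294,0.0041],[0,0,0.032]],[1,[0.0058,-0.0296,0.0042],[0,0,0.033]],[1,[0.0049,-0.0298,0.0041],[0,0,0.033]],[1,[0.0038,-0.0299,0.0041],[0,0,0.032]],[1,[0.0029,-0.03,0.0041],[0,0,0.033]]]
[[1,[0,0,0.0157],[0,0,0]],[1,[0,0,0.0157],[0,0,0]],[1,[0,0,0.0158],[0,0,0]],[1,[0,0,0.0157],[0,0,0]],[1,[0,0,0.0157],[0,0,0]],[1,[0,0,0.0157],[0,0,0]],[1,[0,0.0001,0.0157],[0,0,0]],[0.15,[0,0,0],[0,0,0]],[0.15,[0,0,0],[0,0,0]],[0.15,[0,0,0],[0,0,0]]]
[[0.15,[0,0,0],[0,0,0]],[0.15,[0,0,0],[0,0,0]],[0.15,[0,0,0],[0,0,0]],[0.15,[0,0,0],[0,0,0]],[0.15,[0,0,0],[0,0,0]],[0.15,[0,0,0],[0,0,0]],[0.15,[0,0,0],[0,0,0]],[0.15,[0,0,0],[0,0,0]],[0.15,[0,0,0],[0,0,0]],[0.15,[0,0,0],[0,0,0]]]
end [ 0.452  -0.0205  0.01  ] [ 9.954e-01 -9.600e-02 -2.000e-04 -1.000e-04]
```

move_arm(moves=[[1,[0.02,-0.023,0.004],[0,0,0.033]],[1,[0.019,-0.023,0.004],[0,0,0.033]],[1,[0.018,-0.024,0.004],[0,0,0.033]],[1,[0.017,-0.025,0.004],[0,0,0.033]],[1,[0.017,-0.025,0.004],[0,0,0.032]],[1,[0.016,-0.026,0.004],[0,0,0.033]],[1,[0.015,-0.026,0.004],[0,0,0.033]],[1,[0.014,-0.027,0.004],[0,0,0.032]],[1,[0.013,-0.027,0.004],[0,0,0.033]],[1,[0.012,-0.028,0.004],[0,0,0.032]]], grip_force=70)

```text
time: 0.93
eef_pos: [0.3754, -0.3103, 0.163]
tcp_rot: [0.998, 0.066, -0.0, -0.0]
contact_force: [-0.1, -0.2, -0.0]
opening: 1.003
finger_force: 0.0
```

move_arm(moves=[[1,[0.012,-0.028,0.004],[0,0,0.033]],[1,[0.011,-0.028,0.004],[0,0,0.033]],[1,[0.01,-0.029,0.004],[0,0,0.032]],[1,[0.009,-0.029,0.004],[0,0,0.033]],[1,[0.008,-0.029,0.004],[0,0,0.033]],[1,[0.007,-0.029,0.004],[0,0,0.032]],[1,[0.006,-0.03,0.004],[0,0,0.033]],[1,[0.005,-0.03,0.004],[0,0,0.033]],[1,[0.004,-0.03,0.004],[0,0,0.032]],[1,[0.003,-0.03,0.004],[0,0,0.033]]])

```text
time: 1.77
eef_pos: [0.4546, -0.018, 0.1233]
tcp_rot: [0.995, -0.097, -0.0, -0.0]
contact_force: [0.8, -0.6, 0.2]
opening: 1.0
finger_force: 0.0
```

```bash
python3 - <<'E'
from plan import *
F=down(-1.763)
plan([([.452,-.0205,.010],F,1,8),(None,None,.15,12)])
E
```

```text
t 1.77 pos [ 0.4546 -0.018   0.1233] rot [ 9.953e-01 -9.720e-02 -1.000e-04 -0.000e+00] F [ 0.8 -0.6  0.2] open 1.000 ff 0.0 q [-0.26 -0.13  2.17 -0.    1.1   1.5 ]
[[1,[-0.0003,0.0004,0.0142],[0,0,0]],[1,[-0.0002,0.0003,0.0141],[0,0,-0.001]],[1,[-0.0003,0.0004,0.0142],[0,0,0]],[1,[-0.0002,0.0004,0.0141],[0,0,0]],[1,[-0.0003,0.0004,0.0142],[0,0,-0.001]],[1,[-0.0002,0.0003,0.0142],[0,0,0]],[1,[-0.0003,0.0004,0.0141],[0,0,0]],[1,[-0.0002,0.0004,0.0142],[0,0,-0.001]],[0.15,[0,0,0],[0,0,0]],[0.15,[0,0,0],[0,0,0]]]
[[0.15,[0,0,0],[0,0,0]],[0.15,[0,0,0],[0,0,0]],[0.15,[0,0,0],[0,0,0]],[0.15,[0,0,0],[0,0,0]],[0.15,[0,0,0],[0,0,0]],[0.15,[0,0,0],[0,0,0]],[0.15,[0,0,0],[0,0,0]],[0.15,[0,0,0],[0,0,0]],[0.15,[0,0,0],[0,0,0]],[0.15,[0,0,0],[0,0,0]]]
end [ 0.452  -0.0205  0.01  ] [ 9.954e-01 -9.580e-02 -1.000e-04 -0.000e+00]
```

move_arm(moves=[[1,[-0.002,0.003,0.013],[0,0,0]],[1,[0,0,0.02],[0,0,0]],[1,[0,0,0.02],[0,0,0]],[1,[0,0,0.02],[0,0,0]],[1,[0,0,0.02],[0,0,0]],[1,[0,0,0.02],[0,0,0]],[0.15,[0,0,0],[0,0,0]],[0.15,[0,0,0],[0,0,0]],[0.15,[0,0,0],[0,0,0]],[0.15,[0,0,0],[0,0,0]]])

```text
time: 2.6
eef_pos: [0.4535, -0.0225, 0.0122]
tcp_rot: [0.995, -0.096, 0.001, 0.0]
contact_force: [-0.2, 0.6, -0.8]
opening: 0.452
finger_force: 0.0
```

move_arm(moves=[[0.15,[0,0,0],[0,0,0]],[0.15,[0,0,0],[0,0,0]],[0.15,[0,0,0],[0,0,0]],[0.15,[0,0,0],[0,0,0]],[0.15,[0,0,0],[0,0,0]],[0.15,[0,0,0],[0,0,0]],[0.15,[0,0,0],[0,0,0]],[0.15,[0,0,0],[0,0,0]],[0.15,[0,0,0],[0,0,0]],[0.15,[0,0,0],[0,0,0]]])

```text
time: 3.43
eef_pos: [0.4522, -0.0221, 0.0107]
tcp_rot: [0.995, -0.096, -0.0, -0.0]
contact_force: [0.5, 0.2, -0.8]
opening: 0.149
finger_force: 0.0
```

```bash
python3 - <<'E'
from h import *
print(report(get_state()))
a=read_camera('top')[170:270,190:310,::-1]; b=read_camera('side')[200:290,240:360,::-1]
cv2.imwrite('pics/g1.png',cv2.hconcat([cv2.resize(a,(400,333),interpolation=cv2.INTER_CUBIC),cv2.copyMakeBorder(cv2.resize(b,(400,300),interpolation=cv2.INTER_CUBIC),0,33,0,0,0)]))
E
```

```text
t 3.43 pos [ 0.4522 -0.0221  0.0107] rot [ 9.953e-01 -9.650e-02 -1.000e-04 -0.000e+00] F [ 0.5  0.2 -0.8] open 0.149 ff 0.0 q [-0.27  0.06  2.24  0.    0.85  1.49]
```

View pics/g1.png

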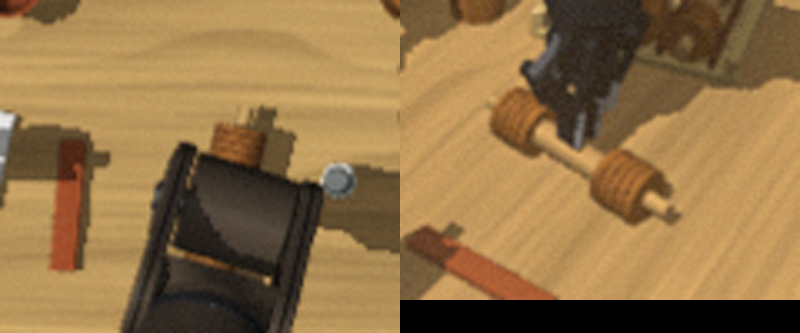

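Roller unmoved (top crop far drum at (238,145)), and in the side crop the finger tip (575,145) appears behind the waist. I'll compare projections with what the pictures show.

```bash
python3 - <<'E'
from h import *
for z in (.0107,.036,.05,.1): print(z,proj('side',[[.4522,-.0221,z]]),proj('top',[[.4522,-.0221,z]]))
for n in('top','side'):
  c=camera_params(n); Rm=R.from_rotvec(c['rvec']); print(n,'cam pos',Rm.inv().apply(-c['tvec']))
im=read_camera('side')[215:275,262:332,::-1]; cv2.imwrite('pics/g2.png',cv2.resize(im,(700,600),interpolation=cv2.INTER_CUBIC))
E
```

```text
0.0107 [[291.99511622 248.93627277]] [[256.93982343 232.59409148]]
0.036 [[292.70075327 241.5390195 ]] [[257.19253034 232.68888067]]
0.05 [[293.0991424  237.35901722]] [[257.33628811 232.7428021 ]]
0.1 [[294.57006562 221.90279994]] [[257.87401307 232.94448562]]
top cam pos [0.46719822 0.02115816 1.45150679]
side cam pos [0.12184294 0.65944287 0.61997013]
```

View pics/g2.png

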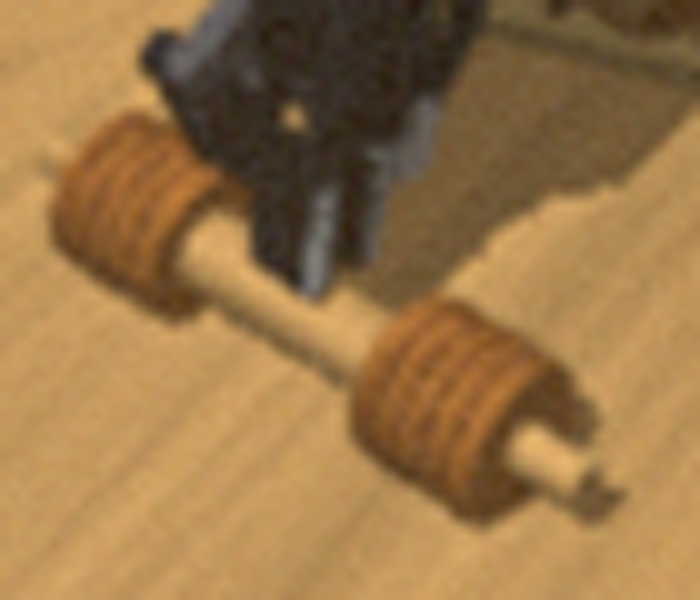

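The fingers seem to sit on top of the waist rather than around it, though the TCP reads low. I'll raise the tool clear and measure the real tip height.

move_arm(moves=[[0.15,[0,0,-0.01],[0,0,0]],[0.15,[0,0,-0.02],[0,0,0]],[0.15,[0,0,-0.02],[0,0,0]],[0.15,[0,0,-0.02],[0,0,0]],[0.15,[0,0,-0.01],[0,0,0]],[0.15,[0,0,0],[0,0,0]],[0.15,[0,0,0],[0,0,0]],[0.15,[0,0,0],[0,0,0]],[0.15,[0,0,0],[0,0,0]],[0.15,[0,0,0],[0,0,0]]])

```text
time: 4.42
eef_pos: [0.4513, -0.0219, 0.0894]
tcp_rot: [0.995, -0.096, -0.001, -0.0]
contact_force: [1.5, -0.0, -0.3]
opening: 0.153
finger_force: 0.0
```

```bash
python3 - <<'E'
from h import *
s=get_state(); print(report(s)); p=s['eef_pos']
print(proj('side',[p,p+[0,0,.02],p+[0,0,.04]]),proj('top',[p]))
im=read_camera('side')[195:275,262:342,::-1]; a=read_camera('top')[180:260,215:295,::-1]
cv2.imwrite('pics/g3.png',cv2.hconcat([cv2.resize(im,(400,400),interpolation=cv2.INTER_CUBIC),cv2.resize(a,(400,400),interpolation=cv2.INTER_CUBIC)]))
E
```

```text
t 4.42 pos [ 0.4513 -0.0219  0.0894] rot [ 9.953e-01 -9.650e-02 -1.300e-03 -2.000e-04] F [ 1.5 -0.  -0.3] open 0.153 ff 0.0 q [-0.27 -0.08  2.2   0.    1.03  1.49]
[[294.51607318 225.3986141 ]
 [295.12289264 219.04742617]
 [295.74268834 212.55411472]] [[257.68561548 233.20790463]]
```

View pics/g3.png

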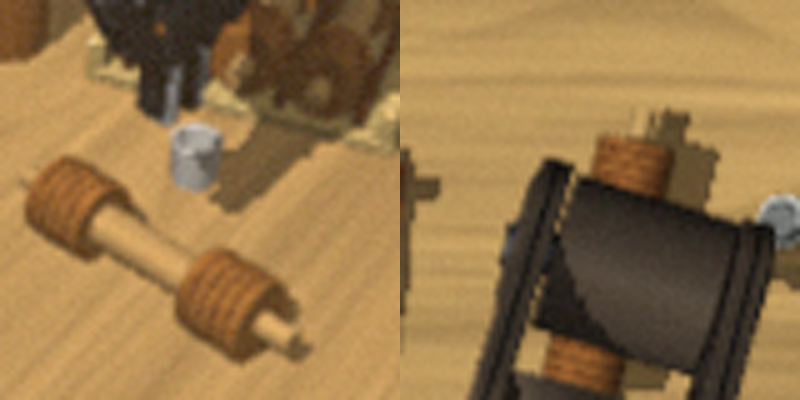

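Side crop left: tips at (170..190,110..120), i.e. raw (297,218), against a projected TCP of (294.5,225.4). So the real tips sit about 20 mm above the reported TCP; I'll grasp correspondingly lower, checking force.

move_arm(moves=[[1,[0,0,0],[0,0,0]],[1,[0,0,0],[0,0,0]],[1,[0,0,0.005],[0,0,0]],[1,[0,0,0.01],[0,0,0]],[1,[0,0,0.015],[0,0,0]],[1,[0,0,0.015],[0,0,0]],[1,[0,0,0.015],[0,0,0]],[1,[0,0,0.015],[0,0,0]],[1,[0,0,0.01],[0,0,0]],[1,[0,0,0.006],[0,0,0]]])

```text
time: 5.35
eef_pos: [0.4509, -0.0218, -0.0023]
tcp_rot: [0.995, -0.096, -0.002, -0.0]
contact_force: [0.0, -0.3, 0.2]
opening: 1.003
finger_force: 0.0
```

move_arm(moves=[[1,[0,0,0.003],[0,0,0]],[1,[0,0,0.003],[0,0,0]],[0.4,[0,0,0],[0,0,0]],[0.4,[0,0,0],[0,0,0]],[0.4,[0,0,0],[0,0,0]],[0.4,[0,0,0],[0,0,0]],[0.4,[0,0,0],[0,0,0]],[0.4,[0,0,0],[0,0,0]],[0.4,[0,0,0],[0,0,0]],[0.4,[0,0,0],[0,0,0]]], grip_force=40)

```text
time: 6.18
eef_pos: [0.4523, -0.0222, -0.0062]
tcp_rot: [0.995, -0.096, 0.0, 0.0]
contact_force: [-1.1, 0.4, -0.2]
opening: 0.404
finger_force: 0.0
```

move_arm(moves=[[0.1,[0,0,0],[0,0,0]],[0.1,[0,0,0],[0,0,0]],[0.1,[0,0,0],[0,0,0]],[0.1,[0,0,0],[0,0,0]],[0.1,[0,0,0],[0,0,0]],[0.1,[0,0,0],[0,0,0]],[0.1,[0,0,0],[0,0,0]],[0.1,[0,0,0],[0,0,0]],[0.1,[0,0,0],[0,0,0]],[0.1,[0,0,0],[0,0,0]]])

```text
time: 7.02
eef_pos: [0.4524, -0.0221, -0.0061]
tcp_rot: [0.995, -0.096, 0.0, -0.0]
contact_force: [-1.3, 1.7, 4.7]
opening: 0.265
finger_force: 39.3
```

```bash
python3 - <<'E'
from h import *
print(report(get_state()))
im=read_camera('side')[210:280,262:332,::-1]; cv2.imwrite('pics/g4.png',cv2.resize(im,(600,600),interpolation=cv2.INTER_CUBIC))
E
```

```text
t 7.02 pos [ 0.4524 -0.0221 -0.0061] rot [ 9.953e-01 -9.650e-02  1.000e-04 -1.000e-04] F [-1.3  1.7  4.7] open 0.265 ff 39.3 q [-0.27  0.09  2.24  0.    0.81  1.49]
```

Force 39 N at opening 0.265, but the 4.7 N upward suggests a pinch near the tips. I'll regrasp 9 mm deeper.

move_arm(moves=[[0.6,[0,0,0],[0,0,0]],[0.6,[0,0,0],[0,0,0]],[0.6,[0,0,0],[0,0,0]],[0.6,[0,0,0.003],[0,0,0]],[0.6,[0,0,0.003],[0,0,0]],[0.6,[0,0,0.003],[0,0,0]],[0.1,[0,0,0],[0,0,0]],[0.1,[0,0,0],[0,0,0]],[0.1,[0,0,0],[0,0,0]],[0.1,[0,0,0],[0,0,0]]], grip_force=70)

```text
time: 7.9
eef_pos: [0.4523, -0.0222, -0.0153]
tcp_rot: [0.995, -0.096, 0.0, 0.0]
contact_force: [-0.3, -0.9, 0.1]
opening: 0.251
finger_force: 68.5
```

move_arm(moves=[[0.1,[0,0,0],[0,0,0]],[0.1,[0,0,0],[0,0,0]],[0.1,[0,0,0],[0,0,0]],[0.1,[0,0,-0.003],[0,0,0]],[0.1,[0,0,-0.012],[0,0,0]],[0.1,[0,0,-0.02],[0,0,0]],[0.1,[0,0,-0.03],[0,0,0]],[0.1,[0,0,-0.03],[0,0,0]],[0.1,[0,0,-0.03],[0,0,0]],[0.1,[0,0,-0.02],[0,0,0]]])

```text
time: 8.73
eef_pos: [0.4532, -0.0223, 0.1329]
tcp_rot: [0.995, -0.096, 0.002, 0.0]
contact_force: [0.5, -0.6, -1.0]
opening: 0.254
finger_force: 68.5
```

```bash
python3 - <<'E'
from plan import *
yc=.1727; C=down(yc); c=np.array([.5078,-.2831,0]); xa=np.array([np.cos(yc),np.sin(yc),0])
t=c+.025*xa
plan([(t+[0,0,.13],C,.1,20)])
E
```

```text
t 8.73 pos [ 0.4532 -0.0223  0.1329] rot [ 9.953e-01 -9.640e-02  1.800e-03  3.000e-04] F [ 0.5 -0.6 -1. ] open 0.254 ff 68.5 q [-0.27 -0.15  2.17  0.    1.11  1.49]
[[0.1,[0.0063,0.0118,0.0002],[0,0,-0.097]],[0.1,[0.0052,0.0124,0.0001],[0,0,-0.097]],[0.1,[0.004,0.0128,0.0002],[0.001,0,-0.096]],[0.1,[0.0027,0.0132,0.0002],[0,0,-0.097]],[0.1,[0.0014,0.0133,0.0001],[0,-0.001,-0.097]],[0.1,[0.0001,0.0134,0.0002],[0,0,-0.097]],[0.1,[-0.0012,0.0134,0.0001],[0,0,-0.097]],[0.1,[-0.0025,0.0132,0.0002],[0,0,-0.097]],[0.1,[-0.0037,0.0129,0.0001],[0.001,0,-0.096]],[0.1,[-0.005,0.0125,0.0002],[0,0,-0.097]]]
[[0.1,[-0.0061,0.0119,0.0001],[0,0,-0.097]],[0.1,[-0.0073,0.0113,0.0002],[0,0,-0.097]],[0.1,[-0.0083,0.0105,0.0001],[0,0,-0.097]],[0.1,[-0.0093,0.0097,0.0001],[0.001,0,-0.097]],[0.1,[-0.0102,0.0087,0.0002],[0,-0.001,-0.096]],[0.1,[-0.011,0.0077,0.0001],[0,0,-0.097]],[0.1,[-0.0117,0.0066,0.0002],[0,0,-0.097]],[0.1,[-0.0123,0.0055,0.0001],[0,0,-0.097]],[0.1,[-0.0127,0.0042,0.0002],[0,0,-0.097]],[0.1,[-0.0131,0.003,0.0001],[0.001,0,-0.097]]]
end [ 0.5325 -0.2788  0.13  ] [ 6.433e-01  7.656e-01 -1.000e-04 -1.000e-04]
```

move_arm(moves=[[0.1,[0.006,0.012,0],[0,0,-0.097]],[0.1,[0.005,0.012,0],[0,0,-0.097]],[0.1,[0.004,0.013,0],[0,0,-0.097]],[0.1,[0.003,0.013,0],[0,0,-0.097]],[0.1,[0.001,0.013,0],[0,0,-0.097]],[0.1,[0,0.013,0],[0,0,-0.097]],[0.1,[-0.001,0.013,0],[0,0,-0.097]],[0.1,[-0.003,0.013,0],[0,0,-0.097]],[0.1,[-0.004,0.013,0],[0,0,-0.096]],[0.1,[-0.005,0.013,0],[0,0,-0.096]]])

```text
time: 9.57
eef_pos: [0.4904, -0.1501, 0.1295]
tcp_rot: [0.925, 0.38, -0.0, -0.0]
contact_force: [0.4, -0.2, -1.4]
opening: 0.253
finger_force: 68.6
```

move_arm(moves=[[0.1,[-0.006,0.012,0],[0,0,-0.097]],[0.1,[-0.007,0.011,0],[0,0,-0.097]],[0.1,[-0.008,0.011,0],[0,0,-0.097]],[0.1,[-0.009,0.01,0],[0,0,-0.097]],[0.1,[-0.01,0.009,0],[0,0,-0.097]],[0.1,[-0.011,0.008,0],[0,0,-0.097]],[0.1,[-0.012,0.007,0],[0,0,-0.097]],[0.1,[-0.012,0.006,0],[0,0,-0.097]],[0.1,[-0.013,0.004,0],[0,0,-0.096]],[0.1,[-0.013,0.003,0],[0,0,-0.096]]])

```text
time: 10.4
eef_pos: [0.5325, -0.2782, 0.1293]
tcp_rot: [0.642, 0.767, -0.0, -0.001]
contact_force: [0.3, 0.0, -1.4]
opening: 0.26
finger_force: 68.5
```

```bash
python3 - <<'E'
from plan import *
yc=.1727; C=down(yc); c=np.array([.5078,-.2831,0]); xa=np.array([np.cos(yc),np.sin(yc),0])
t=c+.025*xa
plan([(t+[0,0,.075],C,.1,10)])
E
```

```text
t 10.40 pos [ 0.5325 -0.2782  0.1293] rot [ 6.419e-01  7.668e-01 -0.000e+00 -6.000e-04] F [ 0.3  0.  -1.4] open 0.260 ff 68.5 q [-0.65  0.2   1.83  0.    1.12 -0.83]
[[0.1,[-0.0001,0,0.0054],[0,0,0]],[0.1,[0,0,0.0055],[0,0,0.001]],[0.1,[-0.0001,0,0.0054],[0,0,0]],[0.1,[-0.0001,-0.0001,0.0054],[0,0,0.001]],[0.1,[0,0,0.0055],[0,0,0]],[0.1,[-0.0001,0,0.0054],[0,-0.001,0]],[0.1,[-0.0001,0,0.0054],[-0.001,0,0.001]],[0.1,[0,0,0.0055],[0,0,0]],[0.1,[-0.0001,-0.0001,0.0054],[0,0,0.001]],[0.1,[0,0,0.0054],[0,0,0]]]
end [ 0.5324 -0.2788  0.075 ] [6.435e-01 7.655e-01 0.000e+00 1.000e-04]
```

move_arm(moves=[[0.1,[0,0,0.008],[0,0,0.003]],[0.1,[0,0,0.012],[0,0,0]],[0.1,[0,0,0.012],[0,0,0]],[0.1,[0,0,0.012],[0,0,0]],[0.1,[0,0,0.012],[0,0,0]],[0.1,[0,0,0.008],[0,0,0]],[0.1,[0,0,0],[0,0,0]],[0.1,[0,0,0],[0,0,0]],[0.1,[0,0,0],[0,0,0]],[0.1,[0,0,0],[0,0,0]]])

```text
time: 11.23
eef_pos: [0.5335, -0.2783, 0.0668]
tcp_rot: [0.645, 0.764, 0.0, 0.001]
contact_force: [0.9, -0.8, -1.4]
opening: 0.252
finger_force: 68.5
```

```bash
python3 - <<'E'
from h import *
print(report(get_state()))
a=read_camera('top')[170:260,305:395,::-1]; b=read_camera('side')[160:240,265:365,::-1]
cv2.imwrite('pics/p1.png',cv2.hconcat([cv2.resize(a,(360,360),interpolation=cv2.INTER_CUBIC),cv2.copyMakeBorder(cv2.resize(b,(440,352),interpolation=cv2.INTER_CUBIC),0,8,0,0,0)]))
E
```

```text
t 11.23 pos [ 0.5335 -0.2783  0.0668] rot [6.449e-01 7.642e-01 1.000e-04 1.000e-03] F [ 0.9 -0.8 -1.4] open 0.252 ff 68.5 q [-0.65  0.27  1.86  0.    1.01 -0.82]
```

View pics/p1.png

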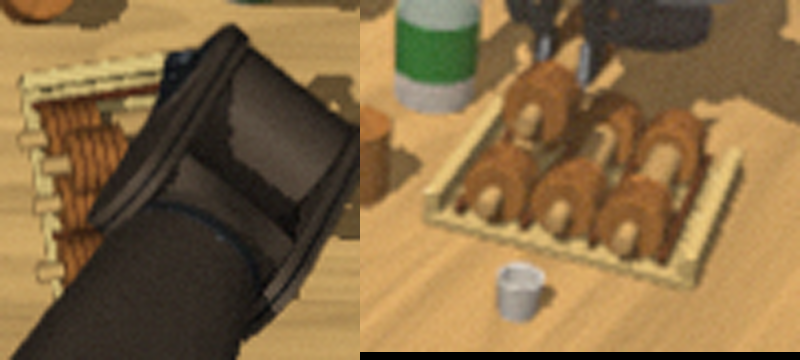

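Side panel: held roller's near stub end at (522,128) and near drum (540,105), bottom row near stub ends at (488,205), (560,218), (625,238). I'll compare with the model.

```bash
python3 - <<'E'
from h import *
yc=.1727; c=np.array([.5078,-.2831,0]); xa=np.array([np.cos(yc),np.sin(yc),0]); a=axis(yc)
s=get_state(); p=s['eef_pos']; M=R.from_quat(s['tcp_rot']); tx=M.as_matrix()[:,0]; tx=tx*np.sign(tx[1])
h=p+[0,0,.0393]
print('held drum,stub end',proj('side',[h+.055*tx,h+.095*tx]).round(1).tolist(), 'seen 305.9,183.9 / 301.8,189.1')
for d,sn in((.05,(294.1,206.6)),(0,(310.5,209.5)),(-.05,(325.2,214.1))): print(proj('side',[c+d*xa+[0,0,.034]+.095*a]).round(1).tolist(),sn)
J=[(proj('side',[h+.095*tx+.01*v])-proj('side',[h+.095*tx]))[0].round(2).tolist() for v in (xa,a,np.array([0,0,1]))]; print('px per 10mm x,y,z',J)
# top: left stub ends seen (raw) from p1
for d,u in((.05,(32,138)),(0,(52,163)),(-.05,(48,272))): print('top',proj('top',[c+d*xa+[0,0,.034]+.095*a]).round(1).tolist())
print('top stubs seen',(np.array([[32,138],[45,205],[42,270]])/4+[305,170]).tolist(), 'tool yaw',np.degrees(np.arctan2(-tx[0],tx[1])).round(2),np.degrees(yc).round(2))
E
```

```text
held drum,stub end [[306.0, 182.2], [301.9, 187.9]] seen 305.9,183.9 / 301.8,189.1
[[292.7, 206.2]] (294.1, 206.6)
[[308.1, 210.0]] (310.5, 209.5)
[[323.9, 214.1]] (325.2, 214.1)
px per 10mm x,y,z [[-3.17, -0.73], [-1.04, 1.47], [0.29, -2.91]]
top [[310.7, 204.4]]
top [[313.2, 220.9]]
top [[315.8, 237.4]]
top stubs seen [[313.0, 204.5], [316.25, 221.25], [315.5, 237.5]] tool yaw 9.68 9.89
```

```bash
python3 - <<'E'
from h import *
s=get_state(); p=s['eef_pos']; M=R.from_quat(s['tcp_rot']); tx=M.as_matrix()[:,0]; tx=tx*np.sign(tx[1]); h=p+[0,0,.0393]
print(proj('top',[h+.095*tx]), proj('top',[h+.095*tx-.01*tx]))
im=cv2.imread('pics/p1.png')[:,:360]  # refine: profile of light stub pixels along rows 
hsv=cv2.cvtColor(im,cv2.COLOR_BGR2HSV)
for y in (138,163,203,270):
    print(y,[int(v) for v in im[y,8:110:6].mean(1)],[int(v) for v in hsv[y,8:110:6,1]])
E
```

```text
[[315.43081663 211.41763855]] [[318.86709231 210.91342397]]
138 [143, 139, 128, 151, 151, 153, 136, 62, 91, 62, 74, 78, 59, 78, 67, 76, 71] [124, 128, 131, 127, 129, 126, 125, 189, 178, 181, 176, 178, 188, 176, 172, 183, 181]
163 [154, 152, 154, 154, 154, 142, 124, 144, 146, 148, 125, 74, 99, 75, 91, 77, 88] [129, 131, 126, 127, 118, 117, 130, 128, 125, 126, 137, 182, 179, 174, 180, 175, 175]
203 [144, 143, 143, 141, 124, 142, 149, 152, 162, 101, 91, 72, 102, 83, 73, 31, 35] [128, 126, 130, 128, 129, 130, 128, 125, 124, 153, 178, 181, 180, 173, 165, 73, 81]
270 [146, 139, 144, 147, 138, 123, 145, 147, 154, 147, 84, 88, 50, 27, 35, 34, 34] [128, 133, 128, 130, 128, 128, 125, 130, 124, 131, 180, 179, 135, 93, 64, 85, 91]
```

Held roller agrees with the model to ~1 px; it needs about +2.5 mm along the axis and −2 mm across. Lowering gently.

move_arm(moves=[[0.1,[0.0025,-0.002,0.004],[0,0,0.003]],[0.1,[0,0,0.006],[0,0,0]],[0.1,[0,0,0.006],[0,0,0]],[0.1,[0,0,0.005],[0,0,0]],[0.1,[0,0,0.003],[0,0,0]],[0.1,[0,0,0.002],[0,0,0]],[0.1,[0,0,0.0015],[0,0,0]],[0.1,[0,0,0.001],[0,0,0]],[0.1,[0,0,0.001],[0,0,0]],[0.1,[0,0,0],[0,0,0]]])

```text
time: 12.17
eef_pos: [0.5309, -0.2759, 0.0368]
tcp_rot: [0.646, 0.763, 0.0, 0.001]
contact_force: [0.7, 0.8, -0.2]
opening: 0.254
finger_force: 68.7
```

move_arm(moves=[[0.1,[0,0,0.0005],[0,0,0]],[0.1,[0,0,0.0005],[0,0,0]],[0.1,[0,0,0.0005],[0,0,0]],[0.1,[0,0,0],[0,0,0]],[0.4,[0,0,0],[0,0,0]],[0.4,[0,0,0],[0,0,0]],[0.4,[0,0,0],[0,0,0]],[0.4,[0,0,0],[0,0,0]],[0.4,[0,0,-0.003],[0,0,0]],[0.4,[0,0,-0.01],[0,0,0]]])

```text
time: 13.0
eef_pos: [0.529, -0.2749, 0.0461]
tcp_rot: [0.646, 0.763, -0.0, -0.002]
contact_force: [0.2, 0.4, -0.2]
opening: 0.401
finger_force: 0.0
```

```bash
python3 - <<'E'
from plan import *
# axis 39.3 mm behind TCP along tool z
ax=axis(2.9729,np.radians(25)); c=np.array([.5068,.2773,.085])
psi=2.9729-np.pi # tool y horizontal, perpendicular to roller
hd=np.arctan2(ax[1],ax[0]); print('axis',ax,hd)
S=down(psi,hd,np.radians(25)); print('tool x',S.as_matrix()[:,0],'z',S.as_matrix()[:,2])
g=c+S.as_matrix()[:,2]*.0393; print('grasp tcp',g,'quat',S.as_quat())
s=get_state(); p=s['eef_pos']; 
plan([(p+[0,0,.14],None,.4,6),(g+[0,0,.11],S,1,24)])
E
```

```text
axis [-0.15216337 -0.89344284  0.42261826] -1.7394889803846898
tool x [ 0.15216337  0.89344284 -0.42261826] z [-0.07095495 -0.41661924 -0.90630779]
grasp tcp [0.50401147 0.26092686 0.0493821 ] quat [ 0.74605041  0.62973223 -0.16539539  0.13960827]
t 13.00 pos [ 0.529  -0.2749  0.0461] rot [ 6.461e-01  7.632e-01 -2.000e-04 -2.100e-03] F [ 0.2  0.4 -0.2] open 0.401 ff 0.0 q [-0.65  0.29  1.88 -0.    0.97 -0.81]
[[0.4,[0.0001,-0.0001,-0.0233],[0,0,0]],[0.4,[0,0,-0.0234],[0,0,0]],[0.4,[0.0001,-0.0001,-0.0233],[0,0,0]],[0.4,[0.0001,-0.0001,-0.0233],[0,0,0]],[0.4,[0,0,-0.0234],[0,0,0]],[0.4,[0.0001,-0.0001,-0.0233],[0,0,0]],[1,[0.0222,0.0027,0.0012],[0.003,-0.018,0.014]],[1,[0.0222,0.0023,0.0007],[0.003,-0.018,0.013]],[1,[0.0223,0.0021,0.0004],[0.003,-0.018,0.014]],[1,[0.0223,0.0017,-0.0001],[0.003,-0.018,0.014]]]
[[1,[0.0223,0.0015,-0.0004],[0.003,-0.019,0.014]],[1,[0.0224,0.0011,-0.0009],[0.002,-0.018,0.013]],[1,[0.0223,0.0008,-0.0013],[0.003,-0.018,0.014]],[1,[0.0223,0.0006,-0.0017],[0.003,-0.018,0.014]],[1,[0.0223,0.0001,-0.0021],[0.003,-0.018,0.014]],[1,[0.0222,-0.0001,-0.0025],[0.003,-0.018,0.013]],[1,[0.0222,-0.0004,-0.0029],[0.003,-0.018,0.014]],[1,[0.0221,-0.0007,-0.0032],[0.003,-0.018,0.014]],[1,[0.0221,-0.0011,-0.0037],[0.003,-0.018,0.014]],[1,[0.0219,-0.0014,-0.0041],[0.003,-0.019,0.013]]]
[[1,[0.0219,-0.0016,-0.0045],[0.003,-0.018,0.014]],[1,[0.0217,-0.002,-0.0049],[0.002,-0.018,0.014]],[1,[0.0217,-0.0023,-0.0052],[0.003,-0.018,0.014]],[1,[0.0215,-0.0026,-0.0057],[0.003,-0.018,0.013]],[1,[0.0213,-0.003,-0.006],[0.003,-0.018,0.014]],[1,[0.0212,-0.0032,-0.0064],[0.003,-0.018,0.014]],[1,[0.021,-0.0036,-0.0068],[0.003,-0.018,0.014]],[1,[0.0209,-0.0038,-0.0071],[0.003,-0.018,0.013]],[1,[0.0207,-0.0042,-0.0075],[0.003,-0.019,0.014]],[1,[0.0204,-0.0045,-0.0079],[0.003,-0.018,0.014]]]
end [0.504  0.2609 0.1594] [ 0.7461  0.6296 -0.1656  0.1396]
```

move_arm(moves=[[0.4,[0,0,-0.023],[0,0,0]],[0.4,[0,0,-0.023],[0,0,0]],[0.4,[0,0,-0.023],[0,0,0]],[0.4,[0,0,-0.024],[0,0,0]],[0.4,[0,0,-0.024],[0,0,0]],[0.4,[0,0,-0.023],[0,0,0]],[1,[0.022,0.003,0.001],[0.003,-0.018,0.014]],[1,[0.022,0.002,0.001],[0.003,-0.018,0.013]],[1,[0.022,0.002,0],[0.003,-0.018,0.014]],[1,[0.023,0.002,0],[0.003,-0.018,0.014]]])

```text
time: 13.83
eef_pos: [0.5263, -0.186, 0.1845]
tcp_rot: [0.667, 0.744, -0.028, 0.025]
contact_force: [0.5, -0.1, -0.1]
opening: 0.946
finger_force: 0.0
```

move_arm(moves=[[1,[0.022,0.001,0],[0.003,-0.018,0.014]],[1,[0.022,0.001,-0.001],[0.003,-0.018,0.014]],[1,[0.022,0.001,-0.001],[0.003,-0.018,0.013]],[1,[0.022,0.001,-0.002],[0.003,-0.018,0.014]],[1,[0.022,0,-0.002],[0.003,-0.018,0.014]],[1,[0.022,0,-0.002],[0.003,-0.018,0.014]],[1,[0.023,0,-0.003],[0.003,-0.018,0.013]],[1,[0.022,-0.001,-0.003],[0.003,-0.018,0.014]],[1,[0.022,-0.001,-0.004],[0.003,-0.018,0.014]],[1,[0.022,-0.001,-0.004],[0.003,-0.018,0.014]]])

```text
time: 14.67
eef_pos: [0.5167, 0.0367, 0.1721]
tcp_rot: [0.711, 0.691, -0.097, 0.083]
contact_force: [0.5, 0.5, -0.5]
opening: 1.005
finger_force: 0.0
```

move_arm(moves=[[1,[0.022,-0.002,-0.004],[0.003,-0.018,0.014]],[1,[0.022,-0.002,-0.005],[0.003,-0.018,0.014]],[1,[0.022,-0.002,-0.005],[0.003,-0.018,0.014]],[1,[0.021,-0.003,-0.006],[0.003,-0.018,0.013]],[1,[0.021,-0.003,-0.006],[0.003,-0.018,0.014]],[1,[0.021,-0.003,-0.006],[0.003,-0.018,0.014]],[1,[0.021,-0.004,-0.007],[0.003,-0.018,0.014]],[1,[0.021,-0.004,-0.007],[0.003,-0.018,0.014]],[1,[0.021,-0.004,-0.008],[0.003,-0.018,0.014]],[1,[0.02,-0.004,-0.008],[0.003,-0.018,0.014]]])

```text
time: 15.5
eef_pos: [0.5064, 0.26, 0.1608]
tcp_rot: [0.747, 0.628, -0.165, 0.14]
contact_force: [-0.3, 0.1, 0.2]
opening: 1.0
finger_force: 0.0
```

```bash
python3 - <<'E'
from plan import *
S=down(2.9729-np.pi,-1.7395,np.radians(25)); c=np.array([.5068,.2773,.085]); z=S.as_matrix()[:,2]
plan([(c+z*.036-z*.07,S,1,2),(c+z*.036,S,1,8)])
# cradle check by drum segmentation: components of reddish brown in top view near cradle
a=read_camera('top')[:,:,::-1]; cv2.imwrite('pics/p2.png',cv2.resize(a[180:260,300:400],(800,640)[:2],interpolation=cv2.INTER_CUBIC)[:600])
b=read_camera('side')[150:240,260:370,::-1]; cv2.imwrite('pics/p2.png',cv2.hconcat([cv2.resize(a[185:255,305:385],(400,350),interpolation=cv2.INTER_CUBIC),cv2.resize(b,(400,327),interpolation=cv2.INTER_CUBIC)[:327].copy() if 0 else cv2.resize(b,(400,350),interpolation=cv2.INTER_CUBIC)]))
E
```

```text
t 15.50 pos [0.5064 0.26   0.1608] rot [ 0.7472  0.6284 -0.1646  0.1404] F [-0.3  0.1  0.2] open 1.000 ff 0.0 q [ 0.46  0.28  1.71 -0.35  1.42  0.74]
[[1,[0.0238,-0.0014,0.0137],[0.001,0,-0.002]],[1,[0.0238,-0.0012,0.0138],[0,0,-0.002]],[1,[0,0,0.0087],[0,0,0]],[1,[0,0,0.0088],[0,0,0]],[1,[0,0,0.0087],[0,0,0]],[1,[0,0,0.0088],[0,0,0]],[1,[0,0,0.0087],[0,0,0]],[1,[0,-0.0001,0.0088],[0,0,0]],[1,[0,0,0.0087],[0,0,0]],[1,[0,0,0.0088],[0,0,0]]]
end [0.5042 0.2623 0.0523] [ 0.746   0.6298 -0.1652  0.1397]
```

View pics/p2.png

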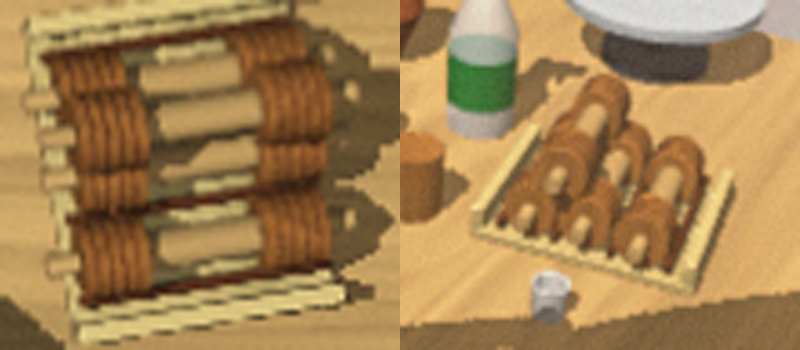

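The first roller is saddled in the far gap, in line (top panel faces x 75 and 330, bottom rows 55–305, 80–325, 80–330). Continuing with the sloped one.

```bash
python3 - <<'E'
from h import *
yc=.1727; c=np.array([.5078,-.2831,0]); xa=np.array([np.cos(yc),np.sin(yc),0]); a=axis(yc)
for n,d,z,l,r in (('far',.05,.034,55,305),('placed',.025,.075,75,330),('mid',0,.034,80,325),('near',-.05,.034,80,330)):
    e=proj('top',[c+d*xa+[0,0,z]+k*a for k in(.075,-.075)])[:,0]; e=(e-305)*5; print(n,e.round(0),(l,r),'mid diff px',((l+r)/2-e.mean())/5)
E
```

```text
far [ 61. 303.] (55, 305) mid diff px -0.3671136295500048
placed [ 79. 327.] (75, 330) mid diff px -0.07113179749032383
mid [ 74. 316.] (80, 325) mid diff px 1.5532653130585174
near [ 87. 329.] (80, 330) mid diff px -0.502921363955835
```

move_arm(moves=[[1,[0.024,-0.001,0.014],[0,0,-0.002]],[1,[0.024,-0.001,0.013],[0,0,-0.002]],[1,[0,0,0.009],[0,0,0]],[1,[0,0,0.009],[0,0,0]],[1,[0,0,0.009],[0,0,0]],[1,[0,0,0.009],[0,0,0]],[1,[0,0,0.009],[0,0,0]],[1,[0,0,0.009],[0,0,0]],[1,[0,0,0.008],[0,0,0]],[1,[0,0,0.008],[0,0,0]]])

```text
time: 16.43
eef_pos: [0.505, 0.2609, 0.0512]
tcp_rot: [0.746, 0.63, -0.165, 0.14]
contact_force: [0.5, -0.9, 0.3]
opening: 1.003
finger_force: 0.0
```

move_arm(moves=[[0.1,[0,0,0],[0,0,0]],[0.1,[0,0,0],[0,0,0]],[0.1,[0,0,0],[0,0,0]],[0.1,[0,0,0],[0,0,0]],[0.1,[0,0,0],[0,0,0]],[0.1,[0,0,0],[0,0,0]],[0.1,[0,0,0],[0,0,0]],[0.1,[0,0,0],[0,0,0]],[0.1,[0,0,0],[0,0,0]],[0.1,[0,0,0],[0,0,0]]])

```text
time: 17.27
eef_pos: [0.5063, 0.2621, 0.0527]
tcp_rot: [0.746, 0.63, -0.163, 0.14]
contact_force: [4.2, 1.6, 4.1]
opening: 0.254
finger_force: 68.9
```

```bash
python3 - <<'E'
from plan import *
s=get_state(); print(report(s)); p=s['eef_pos']
yc=.1727; C=down(yc); c=np.array([.5078,-.2831,0]); xa=np.array([np.cos(yc),np.sin(yc),0])
plan([(p+[0,0,.1],None,.1,6),(c-.025*xa+[0,0,.16],C,.1,24)])
E
```

```text
t 17.27 pos [0.5063 0.2621 0.0527] rot [ 0.7459  0.6303 -0.1635  0.1401] F [4.2 1.6 4.1] open 0.254 ff 68.9 q [ 0.47  0.42  1.76 -0.37  1.25  0.8 ]
t 17.27 pos [0.5063 0.2621 0.0527] rot [ 0.7459  0.6303 -0.1635  0.1401] F [4.2 1.6 4.1] open 0.254 ff 68.9 q [ 0.47  0.42  1.76 -0.37  1.25  0.8 ]
[[0.1,[-0.007,0,-0.0151],[0,0,0]],[0.1,[-0.007,0.0001,-0.0151],[0,0,0]],[0.1,[-0.007,0,-0.0152],[0,0,0]],[0.1,[-0.007,0.0001,-0.0151],[0,0,0]],[0.1,[-0.007,0,-0.0151],[0,0,0]],[0.1,[-0.0071,0.0001,-0.0151],[0,0,0]],[0.1,[-0.0208,0.0029,0.0093],[-0.003,0.018,-0.014]],[0.1,[-0.0209,0.0025,0.0089],[-0.003,0.018,-0.014]],[0.1,[-0.0211,0.0022,0.0086],[-0.003,0.018,-0.014]],[0.1,[-0.0214,0.0019,0.0081],[-0.003,0.018,-0.014]]]
[[0.1,[-0.0215,0.0016,0.0078],[-0.003,0.018,-0.014]],[0.1,[-0.0216,0.0012,0.0075],[-0.003,0.018,-0.014]],[0.1,[-0.0218,0.0009,0.007],[-0.003,0.018,-0.014]],[0.1,[-0.0219,0.0006,0.0066],[-0.003,0.017,-0.014]],[0.1,[-0.0221,0.0003,0.0063],[-0.003,0.018,-0.014]],[0.1,[-0.0221,-0.0001,0.0058],[-0.003,0.018,-0.014]],[0.1,[-0.0223,-0.0004,0.0055],[-0.003,0.018,-0.013]],[0.1,[-0.0223,-0.0007,0.0051],[-0.002,0.018,-0.014]],[0.1,[-0.0224,-0.001,0.0046],[-0.003,0.018,-0.014]],[0.1,[-0.0225,-0.0013,0.0043],[-0.003,0.018,-0.014]]]
[[0.1,[-0.0225,-0.0017,0.0038],[-0.003,0.018,-0.014]],[0.1,[-0.0226,-0.002,0.0034],[-0.003,0.018,-0.014]],[0.1,[-0.0226,-0.0023,0.003],[-0.003,0.018,-0.014]],[0.1,[-0.0226,-0.0027,0.0026],[-0.003,0.018,-0.014]],[0.1,[-0.0226,-0.003,0.0022],[-0.003,0.018,-0.014]],[0.1,[-0.0226,-0.0033,0.0018],[-0.003,0.018,-0.014]],[0.1,[-0.0226,-0.0036,0.0013],[-0.003,0.018,-0.014]],[0.1,[-0.0226,-0.0039,0.001],[-0.003,0.017,-0.014]],[0.1,[-0.0225,-0.0043,0.0005],[-0.003,0.018,-0.014]],[0.1,[-0.0225,-0.0045,0.0001],[-0.003,0.018,-0.014]]]
end [ 0.4832 -0.2874  0.16  ] [ 6.434e-01  7.655e-01 -1.000e-04  2.000e-04]
```

move_arm(moves=[[0.1,[-0.007,0,-0.015],[0,0,0]],[0.1,[-0.007,0,-0.015],[0,0,0]],[0.1,[-0.007,0,-0.015],[0,0,0]],[0.1,[-0.007,0,-0.015],[0,0,0]],[0.1,[-0.007,0,-0.015],[0,0,0]],[0.1,[-0.007,0,-0.016],[0,0,0]],[0.1,[-0.021,0.003,0.009],[-0.003,0.018,-0.014]],[0.1,[-0.021,0.002,0.009],[-0.003,0.018,-0.014]],[0.1,[-0.021,0.002,0.009],[-0.003,0.018,-0.014]],[0.1,[-0.021,0.002,0.008],[-0.003,0.018,-0.014]]])

```text
time: 18.1
eef_pos: [0.4981, 0.1694, 0.151]
tcp_rot: [0.732, 0.657, -0.14, 0.115]
contact_force: [-0.1, -0.3, -1.6]
opening: 0.256
finger_force: 68.6
```

move_arm(moves=[[0.1,[-0.021,0.002,0.008],[-0.003,0.018,-0.014]],[0.1,[-0.022,0.001,0.007],[-0.003,0.018,-0.014]],[0.1,[-0.022,0.001,0.007],[-0.003,0.018,-0.014]],[0.1,[-0.022,0.001,0.007],[-0.003,0.018,-0.014]],[0.1,[-0.022,0,0.006],[-0.003,0.018,-0.014]],[0.1,[-0.022,0,0.006],[-0.003,0.018,-0.014]],[0.1,[-0.022,0,0.005],[-0.003,0.018,-0.014]],[0.1,[-0.022,-0.001,0.005],[-0.003,0.018,-0.014]],[0.1,[-0.022,-0.001,0.005],[-0.003,0.018,-0.014]],[0.1,[-0.023,-0.001,0.004],[-0.003,0.018,-0.014]]])

```text
time: 18.93
eef_pos: [0.4893, -0.0579, 0.1543]
tcp_rot: [0.692, 0.716, -0.071, 0.055]
contact_force: [0.6, -0.4, -1.9]
opening: 0.253
finger_force: 68.6
```

move_arm(moves=[[0.1,[-0.022,-0.002,0.004],[-0.003,0.018,-0.014]],[0.1,[-0.023,-0.002,0.003],[-0.003,0.018,-0.014]],[0.1,[-0.023,-0.002,0.003],[-0.003,0.018,-0.014]],[0.1,[-0.022,-0.003,0.003],[-0.003,0.018,-0.014]],[0.1,[-0.023,-0.003,0.002],[-0.003,0.018,-0.014]],[0.1,[-0.022,-0.003,0.002],[-0.003,0.018,-0.014]],[0.1,[-0.023,-0.004,0.001],[-0.003,0.018,-0.014]],[0.1,[-0.022,-0.004,0.001],[-0.003,0.017,-0.014]],[0.1,[-0.023,-0.004,0],[-0.003,0.018,-0.014]],[0.1,[-0.022,-0.004,0],[-0.003,0.018,-0.014]]])

```text
time: 19.77
eef_pos: [0.4809, -0.2855, 0.1582]
tcp_rot: [0.643, 0.766, -0.0, -0.004]
contact_force: [0.2, -0.4, -2.1]
opening: 0.25
finger_force: 68.6
```

```bash
cat > held.py <<'E'
# where are the ends of the held roller? sample colour along its predicted stub/drum line in both views
from plan import *
def held(off,name='side',col=2):
    s=get_state(); print(report(s)); p=s['eef_pos']; M=R.from_quat(s['tcp_rot']).as_matrix(); tx=M[:,0]*np.sign(M[1,0]); h=p-M[:,2]*off
    im=cv2.GaussianBlur(read_camera(name),(0,0),.6).astype(np.float32); hs=cv2.cvtColor(im.astype(np.uint8),cv2.COLOR_RGB2HSV).astype(np.float32)
    for sg in (1,-1):
        k=np.arange(.03,.112,.003)*sg; uv=proj(name,[h+q*tx for q in k]).astype(np.float32)
        f=lambda a:[int(cv2.remap(a,uv[i:i+1,0:1],uv[i:i+1,1:2],1)[0,0]) for i in range(len(k))]
        print(name,sg,'mm',[int(round(q*1000)) for q in k]); print('  red',f(im[:,:,0])); print('  sat',f(hs[:,:,1]))
E
python3 - <<'E'
from held import *
yc=.1727; C=down(yc); c=np.array([.5078,-.2831,0]); xa=np.array([np.cos(yc),np.sin(yc),0])
held(.036,'side'); held(.036,'top')
plan([(c-.025*xa+[0,0,.07],C,.1,10)])
E
```

```text
t 19.77 pos [ 0.4809 -0.2855  0.1582] rot [ 6.429e-01  7.659e-01 -1.000e-04 -4.000e-03] F [ 0.2 -0.4 -2.1] open 0.250 ff 68.6 q [-0.72  0.08  1.9  -0.    1.17 -0.89]
side 1 mm [30, 33, 36, 39, 42, 45, 48, 51, 54, 57, 60, 63, 66, 69, 72, 75, 78, 81, 84, 87, 90, 93, 96, 99, 102, 105, 108, 111]
  red [140, 136, 133, 130, 128, 128, 129, 130, 132, 135, 142, 152, 165, 171, 177, 179, 178, 175, 168, 161, 157, 154, 153, 154, 154, 150, 144, 137]
  sat [160, 162, 162, 162, 162, 157, 154, 153, 154, 153, 149, 144, 138, 134, 132, 130, 130, 129, 128, 128, 127, 127, 127, 128, 129, 132, 135, 139]
side -1 mm [-30, -33, -36, -39, -42, -45, -48, -51, -54, -57, -60, -63, -66, -69, -72, -75, -78, -81, -84, -87, -90, -93, -96, -99, -102, -105, -108, -111]
  red [181, 175, 170, 165, 159, 154, 147, 142, 135, 125, 118, 108, 96, 84, 72, 67, 63, 59, 57, 57, 56, 56, 56, 56, 57, 57, 56, 54]
  sat [129, 124, 121, 117, 113, 101, 91, 82, 73, 63, 55, 47, 41, 35, 36, 39, 41, 42, 40, 37, 33, 28, 26, 26, 29, 31, 30, 29]
t 19.82 pos [ 0.481  -0.2903  0.1588] rot [ 0.6437  0.7653 -0.0014 -0.0022] F [-1.  -4.  -0.7] open 0
[... 768 characters left out ...]
74, 76, 77, 79, 78, 74, 74, 72, 73, 71, 72, 75, 72, 74, 76, 77, 77, 76, 78, 83, 80, 76, 77, 79]
t 19.87 pos [ 0.4811 -0.2881  0.1587] rot [ 0.6445  0.7646 -0.0009 -0.0028] F [-0.5  0.4 -2.2] open 0.250 ff 68.6 q [-0.72  0.08  1.9  -0.    1.17 -0.89]
[[0.1,[0,0.0003,0.0089],[0,0,0]],[0.1,[0,0.0002,0.0088],[-0.001,-0.001,-0.001]],[0.1,[0,0.0003,0.0089],[0,0,0]],[0.1,[0,0.0002,0.0089],[-0.001,0,0]],[0.1,[0.0001,0.0003,0.0088],[0,-0.001,0]],[0.1,[0,0.0002,0.0089],[-0.001,0,-0.001]],[0.1,[0,0.0003,0.0089],[0,0,0]],[0.1,[0,0.0002,0.0088],[-0.001,0,0]],[0.1,[0,0.0002,0.0089],[0,-0.001,0]],[0.1,[0.0001,0.0002,0.0089],[-0.001,0,-0.001]]]
end [ 0.4831 -0.2874  0.07  ] [ 0.6433  0.7656  0.     -0.    ]
```

```bash
python3 - <<'E'
from plan import *
yc=.1727; C=down(yc); c=np.array([.5078,-.2831,0]); xa=np.array([np.cos(yc),np.sin(yc),0]); a=axis(yc)
plan([(c-.0265*xa+.001*a+[0,0,.085],C,.1,7)])
E
```

```text
t 19.87 pos [ 0.4811 -0.2881  0.1587] rot [ 0.6445  0.7646 -0.0009 -0.0028] F [-0.5  0.4 -2.2] open 0.250 ff 68.6 q [-0.72  0.08  1.9  -0.    1.17 -0.89]
[[0.1,[0.0002,0.0001,0.0105],[-0.001,0,0]],[0.1,[0.0001,0.0002,0.0105],[0,-0.001,-0.001]],[0.1,[0.0002,0.0001,0.0106],[-0.001,0,0]],[0.1,[0.0001,0.0002,0.0105],[-0.001,-0.001,0]],[0.1,[0.0002,0.0001,0.0105],[-0.001,0,-0.001]],[0.1,[0.0002,0.0001,0.0105],[0,-0.001,0]],[0.1,[0.0002,0.0001,0.0106],[-0.001,0,-0.001]],[0.1,[0,0,0],[0,0,0]],[0.1,[0,0,0],[0,0,0]],[0.1,[0,0,0],[0,0,0]]]
end [ 0.4815 -0.2867  0.085 ] [ 0.6433  0.7656  0.     -0.    ]
```

move_arm(moves=[[0.1,[0.001,0.001,0.01],[-0.005,-0.003,-0.003]],[0.1,[0,0,0.011],[0,0,0]],[0.1,[0,0,0.011],[0,0,0]],[0.1,[0,0,0.011],[0,0,0]],[0.1,[0,0,0.011],[0,0,0]],[0.1,[0,0,0.011],[0,0,0]],[0.1,[0,0,0.008],[0,0,0]],[0.1,[0,0,0],[0,0,0]],[0.1,[0,0,0],[0,0,0]],[0.1,[0,0,0],[0,0,0]]])

```text
time: 20.7
eef_pos: [0.4842, -0.2854, 0.0881]
tcp_rot: [0.642, 0.767, -0.0, 0.003]
contact_force: [-1.1, -0.8, -2.9]
opening: 0.254
finger_force: 68.6
```

```bash
cat >> held.py <<'E'
def edges(spots,name='top'):
    """spots: (label, centre, axis). prints where sat crosses ~150 (drum->stub) and drum centre line offset, +side"""
    im=read_camera(name); sat=cv2.cvtColor(cv2.GaussianBlur(im,(0,0),.6),cv2.COLOR_RGB2HSV)[:,:,1].astype(np.float32)
    samp=lambda P:cv2.remap(sat,*np.split(proj(name,P).astype(np.float32),2,axis=1),1).ravel()
    for lab,c,a in spots:
        out=[]
        for sg in(1,-1):
            k=np.arange(.060,.0905,.0005); v=samp([c+sg*q*a for q in k]); i=np.where((v[:-1]>152)&(v[1:]<=152))[0]; out.append([round(1000*float(k[j]),1) for j in i])
        print(lab,'drum faces +side/-side mm',out)
E
python3 - <<'E'
from held import *
yc=.1727; c=np.array([.5078,-.2831,0]); xa=np.array([np.cos(yc),np.sin(yc),0]); a=axis(yc)
s=get_state(); print(report(s)); p=s['eef_pos']; M=R.from_quat(s['tcp_rot']).as_matrix(); tx=M[:,0]*np.sign(M[1,0])
edges([('held',p-M[:,2]*.0356,tx),('placed',c+.025*xa+[0,0,.075],a)]+[('base%g'%d,c+d*xa+[0,0,.034],a) for d in(-.05,0,.05)])
E
```

```text
t 20.70 pos [ 0.4842 -0.2854  0.0881] rot [ 0.642   0.7667 -0.      0.0027] F [-1.1 -0.8 -2.9] open 0.254 ff 68.6 q [-0.71  0.16  1.95  0.    1.02 -0.89]
held drum faces +side/-side mm [[74.5], []]
placed drum faces +side/-side mm [[78.0], []]
base-0.05 drum faces +side/-side mm [[79.5], []]
base0 drum faces +side/-side mm [[74.0], []]
base0.05 drum faces +side/-side mm [[77.5], [75.5]]
```

```bash
python3 - <<'E'
from held import *
P=[]
for i in range(3):
    s=get_state(); P.append(s['eef_pos']); read_camera('top')
P=np.array(P); print(P.round(4)); p=P.mean(0)
yc=.1727; c=np.array([.5078,-.2831,0]); xa=np.array([np.cos(yc),np.sin(yc),0]); a=axis(yc)
print('cradle x,y',(p-c)@xa,(p-c)@a, R.from_quat(get_state()['tcp_rot']).as_matrix().round(3).tolist())
E
```

```text
[[ 0.4844 -0.2856  0.0884]
 [ 0.4844 -0.2857  0.0885]
 [ 0.4843 -0.2856  0.0885]]
cradle x,y -0.023540957737221986 0.0015563922119852956 [[-0.176, 0.984, 0.005], [0.984, 0.176, -0.004], [-0.005, 0.004, -1.0]]
```

move_arm(moves=[[0.1,[0.002,-0.003,0.004],[0.005,-0.003,0]],[0.1,[0,0,0.008],[0,0,0]],[0.1,[0,0,0.008],[0,0,0]],[0.1,[0,0,0.008],[0,0,0]],[0.1,[0,0,0.007],[0,0,0]],[0.1,[0,0,0.005],[0,0,0]],[0.1,[0,0,0.003],[0,0,0]],[0.1,[0,0,0.001],[0,0,0]],[0.1,[0,0,0],[0,0,0]],[0.1,[0,0,0],[0,0,0]]])

```text
time: 21.73
eef_pos: [0.4807, -0.2841, 0.0438]
tcp_rot: [0.642, 0.767, -0.003, 0.002]
contact_force: [0.0, 0.2, -1.9]
opening: 0.252
finger_force: 68.7
```

move_arm(moves=[[0.1,[0,0,0.0015],[0,0,0]],[0.1,[0,0,0.001],[0,0,0]],[0.1,[0,0,0.001],[0,0,0]],[0.1,[0,0,0.0005],[0,0,0]],[0.1,[0,0,0.0005],[0,0,0]],[0.1,[0,0,0],[0,0,0]],[0.1,[0,0,0],[0,0,0]],[0.1,[0,0,0],[0,0,0]],[0.1,[0,0,0],[0,0,0]],[0.1,[0,0,0],[0,0,0]]])

```text
time: 22.57
eef_pos: [0.4813, -0.284, 0.04]
tcp_rot: [0.642, 0.767, -0.002, 0.002]
contact_force: [1.4, 3.2, 5.6]
opening: 0.254
finger_force: 69.4
```

Contact at axis height ~75 mm (Fz +5.6). Release narrowly and retreat.

move_arm(moves=[[0.4,[0,0,0],[0,0,0]],[0.4,[0,0,0],[0,0,0]],[0.4,[0,0,0],[0,0,0]],[0.4,[0,0,-0.002],[0,0,0]],[0.4,[0,0,-0.01],[0,0,0]],[0.4,[0,0,-0.02],[0,0,0]],[0.4,[0,0,-0.03],[0,0,0]],[0.4,[0,0,-0.035],[0,0,0]],[0.6,[0,0,-0.035],[0,0,0]],[0.6,[0,0,-0.02],[0,0,0]]])

```text
time: 23.4
eef_pos: [0.4819, -0.2842, 0.1966]
tcp_rot: [0.642, 0.767, -0.003, 0.005]
contact_force: [1.9, 0.2, 0.4]
opening: 0.602
finger_force: 0.0
```

```bash
python3 - <<'E'
from plan import *
c=np.array([.6777,.0383,.160]); yw=.0293; H=down(yw,yw,np.radians(35)); z=H.as_matrix()[:,2]; g=c+z*.036
print('z',z,'y',H.as_matrix()[:,1],'grasp',g,'pre',g-z*.10)
plan([(g-z*.10+[-.06,0,0.02],H,.6,20)])
E
```

```text
z [ 0.57333025  0.01680339 -0.81915204] y [0.81880045 0.02399772 0.57357644] grasp [0.69833989 0.03890492 0.13051053] pre [0.64100686 0.03722458 0.21242573]
t 23.40 pos [ 0.4819 -0.2842  0.1966] rot [ 0.642   0.7667 -0.0031  0.0052] F [1.9 0.2 0.4] open 0.602 ff 0.0 q [-0.71  0.03  1.88 -0.01  1.22 -0.89]
[[0.6,[0.0149,0.0077,-0.002],[-0.03,-0.002,0.007]],[0.6,[0.015,0.0077,-0.0017],[-0.031,-0.001,0.008]],[0.6,[0.015,0.0075,-0.0015],[-0.03,-0.002,0.007]],[0.6,[0.0151,0.0076,-0.0014],[-0.03,-0.002,0.007]],[0.6,[0.0152,0.0074,-0.0011],[-0.031,-0.001,0.008]],[0.6,[0.0152,0.0074,-0.0009],[-0.03,-0.002,0.007]],[0.6,[0.0152,0.0073,-0.0008],[-0.03,-0.002,0.007]],[0.6,[0.0153,0.0072,-0.0005],[-0.031,-0.001,0.007]],[0.6,[0.0154,0.0071,-0.0004],[-0.03,-0.002,0.008]],[0.6,[0.0154,0.007,-0.0001],[-0.03,-0.002,0.007]]]
[[0.6,[0.0154,0.0068,0],[-0.031,-0.002,0.007]],[0.6,[0.0155,0.0068,0.0002],[-0.03,-0.001,0.008]],[0.6,[0.0156,0.0066,0.0004],[-0.031,-0.002,0.007]],[0.6,[0.0156,0.0066,0.0005],[-0.03,-0.002,0.007]],[0.6,[0.0156,0.0063,0.0007],[-0.03,-0.001,0.008]],[0.6,[0.0157,0.0063,0.0009],[-0.031,-0.002,0.007]],[0.6,[0.0158,0.0061,0.0011],[-0.03,-0.002,0.007]],[0.6,[0.0157,0.0059,0.0012],[-0.03,-0.001,0.008]],[0.6,[0.0159,0.0058,0.0013],[-0.031,-0.002,0.007]],[0.6,[0.0159,0.0056,0.0015],[-0.03,-0.002,0.007]]]
end [0.581  0.0373 0.2324] [0.6644 0.6842 0.2156 0.2097]
```

move_arm(moves=[[0.6,[0.015,0.008,-0.002],[-0.03,-0.002,0.007]],[0.6,[0.015,0.008,-0.002],[-0.031,-0.001,0.008]],[0.6,[0.015,0.008,-0.002],[-0.03,-0.002,0.007]],[0.6,[0.015,0.007,-0.001],[-0.03,-0.002,0.007]],[0.6,[0.015,0.007,-0.001],[-0.031,-0.001,0.008]],[0.6,[0.015,0.007,-0.001],[-0.03,-0.002,0.007]],[0.6,[0.015,0.007,-0.001],[-0.03,-0.002,0.007]],[0.6,[0.015,0.007,0],[-0.031,-0.001,0.007]],[0.6,[0.015,0.007,0],[-0.03,-0.002,0.008]],[0.6,[0.016,0.007,0],[-0.03,-0.002,0.007]]])

```text
time: 24.23
eef_pos: [0.5298, -0.1213, 0.2086]
tcp_rot: [0.662, 0.734, 0.109, 0.106]
contact_force: [-0.4, 0.8, 0.7]
opening: 0.6
finger_force: 0.0
```

move_arm(moves=[[0.6,[0.015,0.007,0],[-0.031,-0.002,0.007]],[0.6,[0.016,0.007,0],[-0.03,-0.001,0.008]],[0.6,[0.015,0.007,0],[-0.031,-0.002,0.007]],[0.6,[0.016,0.007,0.001],[-0.03,-0.002,0.007]],[0.6,[0.016,0.006,0.001],[-0.03,-0.001,0.008]],[0.6,[0.016,0.006,0.001],[-0.031,-0.002,0.007]],[0.6,[0.016,0.006,0.001],[-0.03,-0.002,0.007]],[0.6,[0.016,0.006,0.001],[-0.03,-0.001,0.008]],[0.6,[0.016,0.006,0.001],[-0.031,-0.002,0.007]],[0.6,[0.016,0.006,0.001],[-0.03,-0.002,0.007]]])

```text
time: 25.07
eef_pos: [0.5795, 0.0408, 0.2282]
tcp_rot: [0.665, 0.684, 0.217, 0.207]
contact_force: [-0.1, 0.3, -0.8]
opening: 0.6
finger_force: 0.0
```

```bash
python3 - <<'E'
from held import *
c=np.array([.6777,.0383,.160]); yw=.0293; H=down(yw,yw,np.radians(35)); z=H.as_matrix()[:,2]; g=c+z*.036
plan([(g-z*.09,H,.6,6),(g-z*.02,None,.6,7),(g,None,.6,7)])
yc=.1727; c=np.array([.5078,-.2831,0]); xa=np.array([np.cos(yc),np.sin(yc),0]); a=axis(yc)
edges([('placed%g'%d,c+d*xa+[0,0,.075],a) for d in (-.025,.025)]+[('base%g'%d,c+d*xa+[0,0,.034],a) for d in(-.05,0,.05)])
a4=read_camera('top')[185:255,305:385,::-1]; b=read_camera('side')[150:240,260:370,::-1]
cv2.imwrite('pics/p3.png',cv2.hconcat([cv2.resize(a4,(400,350),interpolation=cv2.INTER_CUBIC),cv2.resize(b,(400,350),interpolation=cv2.INTER_CUBIC)]))
E
```

```text
t 25.07 pos [0.5795 0.0408 0.2282] rot [0.6654 0.6838 0.2168 0.2065] F [-0.1  0.3 -0.8] open 0.600 ff 0.0 q [-0.16 -0.28  2.19  0.19  0.64 -0.3 ]
[[0.6,[-0.0009,0.0069,0.0097],[0,-0.001,-0.001]],[0.6,[-0.0009,0.0069,0.0096],[-0.001,-0.001,0]],[0.6,[-0.001,0.0069,0.0097],[0,0,-0.001]],[0.6,[-0.0009,0.0069,0.0097],[-0.001,-0.001,0]],[0.6,[-0.0009,0.0069,0.0097],[0,-0.001,-0.001]],[0.6,[-0.0009,0.0069,0.0097],[-0.001,-0.001,-0.001]],[0.6,[0,0,0.01],[0,0,0]],[0.6,[0,0,0.01],[0,0,0]],[0.6,[0,0,0.01],[0,0,0]],[0.6,[0,0,0.01],[0,0,0]]]
[[0.6,[0,0,0.01],[0,0,0]],[0.6,[0,0,0.01],[0,0,0]],[0.6,[0,0,0.01],[0,0,0]],[0.6,[0,0,0.0029],[0,0,0]],[0.6,[0,0,0.0028],[0,0,0]],[0.6,[0,0,0.0029],[0,0,0]],[0.6,[0,0,0.0028],[0,0,0]],[0.6,[0,0,0.0029],[0,0,0]],[0.6,[0,0,0.0028],[0,0,0]],[0.6,[0,0,0.0029],[0,0,0]]]
end [0.6984 0.0389 0.1305] [0.6643 0.6843 0.2157 0.2097]
placed-0.025 drum faces +side/-side mm [[77.0], [77.0]]
placed0.025 drum faces +side/-side mm [[78.5], [77.0]]
base-0.05 drum faces +side/-side mm [[79.5], [81.0]]
base0 drum faces +side/-side mm [[74.0], [81.5]]
base0.05 drum faces +side/-side mm [[77.0], [79.5]]
```

Both second-layer rollers are in line with the bottom row to within ~2 mm. Now to the hung roller.

move_arm(moves=[[0.6,[-0.001,0.007,0.01],[-0.002,-0.003,-0.003]],[0.6,[-0.001,0.007,0.01],[0,0,0]],[0.6,[-0.001,0.007,0.01],[0,0,0]],[0.6,[-0.001,0.007,0.01],[0,0,0]],[0.6,[-0.001,0.007,0.009],[0,0,0]],[0.6,[-0.001,0.006,0.009],[0,0,0]],[0.6,[0,0,0.01],[0,0,0]],[0.6,[0,0,0.01],[0,0,0]],[0.6,[0,0,0.01],[0,0,0]],[0.6,[0,0,0.01],[0,0,0]]])

```text
time: 26.05
eef_pos: [0.6695, 0.0356, 0.17]
tcp_rot: [0.665, 0.685, 0.215, 0.208]
contact_force: [-0.1, -0.0, 0.4]
opening: 0.598
finger_force: 0.0
```

```bash
python3 - <<'E'
from held import *
c=np.array([.6777,.0383,.160]); yw=.0293; H=down(yw,yw,np.radians(35)); z=H.as_matrix()[:,2]; g=c+z*.036
plan([(g,H,.6,7)])
edges([('hung',c,axis(yw))])
E
```

```text
t 26.05 pos [0.6695 0.0356 0.17  ] rot [0.6648 0.6847 0.2146 0.208 ] F [-0.1 -0.   0.4] open 0.598 ff 0.0 q [-0.14  0.01  2.04  0.2   0.49 -0.32]
[[0.6,[0.0003,0.0002,0.007],[-0.001,0,0]],[0.6,[0.0004,0.0001,0.007],[0,0,0]],[0.6,[0.0003,0.0002,0.007],[-0.001,0,0]],[0.6,[0.0004,0.0002,0.007],[0,0,0]],[0.6,[0.0003,0.0001,0.0069],[-0.001,-0.001,0]],[0.6,[0.0004,0.0002,0.007],[0,0,0]],[0.6,[0.0004,0.0002,0.007],[-0.001,0,0]],[0.6,[0,0,0],[0,0,0]],[0.6,[0,0,0],[0,0,0]],[0.6,[0,0,0],[0,0,0]]]
end [0.6984 0.0389 0.1306] [0.6645 0.6841 0.2157 0.2096]
hung drum faces +side/-side mm [[77.0], [74.5]]
```

move_arm(moves=[[0.6,[0.003,0.001,0.007],[-0.003,0,0]],[0.6,[0,0,0.008],[0,0,0]],[0.6,[0,0,0.008],[0,0,0]],[0.6,[0,0,0.008],[0,0,0]],[0.6,[0,0,0.008],[0,0,0]],[0.6,[0,0,0.006],[0,0,0]],[0.6,[0,0,0.004],[0,0,0]],[0.6,[0,0,0],[0,0,0]],[0.6,[0,0,0],[0,0,0]],[0.3,[0,0,0],[0,0,0]]])

```text
time: 26.93
eef_pos: [0.6986, 0.0395, 0.1321]
tcp_rot: [0.664, 0.684, 0.216, 0.21]
contact_force: [-0.6, 0.2, -0.6]
opening: 0.472
finger_force: 0.0
```

move_arm(moves=[[0.1,[0,0,0],[0,0,0]],[0.1,[0,0,0],[0,0,0]],[0.1,[0,0,0],[0,0,0]],[0.1,[0,0,0],[0,0,0]],[0.1,[0,0,0],[0,0,0]],[0.1,[0,0,0],[0,0,0]],[0.1,[0,0,0],[0,0,0]],[0.1,[0,0,0],[0,0,0]],[0.1,[0,0,0],[0,0,0]],[0.1,[0,0,0],[0,0,0]]])

```text
time: 27.77
eef_pos: [0.6988, 0.0395, 0.1324]
tcp_rot: [0.664, 0.684, 0.216, 0.21]
contact_force: [-2.1, 0.0, 3.0]
opening: 0.252
finger_force: 68.9
```

```bash
python3 - <<'E'
from plan import *
s=get_state(); p=s['eef_pos']
c=np.array([.5078,-.2831,0]); yc=.1727; xa=np.array([np.cos(yc),np.sin(yc),0]); C=down(yc)
up=p+[0,0,.024]
plan([(up,None,.1,6),(up+[-.12,0,0.0],None,.1,8),(up+[-.15,-.03,.04],None,.1,2),(c+[0,0,.20],C,.1,24)])
E
```

```text
t 27.77 pos [0.6988 0.0395 0.1324] rot [0.6641 0.6843 0.2163 0.2098] F [-2.1  0.   3. ] open 0.252 ff 68.9 q [-0.12  0.13  2.    0.22  0.42 -0.33]
[[0.1,[0,0.0023,-0.0033],[0,0,0]],[0.1,[0,0.0023,-0.0032],[0,0,0]],[0.1,[0,0.0023,-0.0033],[0,0,0]],[0.1,[0,0.0023,-0.0033],[0,0,0]],[0.1,[0,0.0023,-0.0033],[0,0,0]],[0.1,[0,0.0023,-0.0032],[0,0,0]],[0.1,[0.0004,-0.0123,-0.0086],[0,0,0]],[0.1,[0.0005,-0.0122,-0.0086],[0,0,0]],[0.1,[0.0004,-0.0123,-0.0087],[0,0,0]],[0.1,[0.0005,-0.0123,-0.0086],[0,0,0]]]
[[0.1,[0.0004,-0.0123,-0.0086],[0,0,0]],[0.1,[0.0005,-0.0122,-0.0086],[0,0,0]],[0.1,[0.0004,-0.0123,-0.0086],[0,0,0]],[0.1,[0.0005,-0.0123,-0.0087],[0,0,0]],[0.1,[-0.0145,-0.0011,-0.0252],[0,0,0]],[0.1,[-0.0146,-0.0012,-0.0253],[0,0,0]],[0.1,[-0.0121,-0.0016,-0.0013],[0.025,0.002,-0.006]],[0.1,[-0.0122,-0.0017,-0.0013],[0.026,0.002,-0.006]],[0.1,[-0.0121,-0.0018,-0.0013],[0.025,0.001,-0.005]],[0.1,[-0.0121,-0.0019,-0.0012],[0.026,0.002,-0.006]]]
[[0.1,[-0.012,-0.0021,-0.0012],[0.025,0.002,-0.006]],[0.1,[-0.0121,-0.0021,-0.0012],[0.026,0.002,-0.006]],[0.1,[-0.0121,-0.0022,-0.0012],[0.025,0.0
[... 281 characters left out ...]
2,-0.0028,-0.0009],[0.025,0.002,-0.006]],[0.1,[-0.0119,-0.0029,-0.0009],[0.025,0.001,-0.006]]]
[[0.1,[-0.0119,-0.003,-0.0008],[0.026,0.002,-0.005]],[0.1,[-0.0119,-0.003,-0.0007],[0.025,0.002,-0.006]],[0.1,[-0.0119,-0.0032,-0.0007],[0.026,0.002,-0.006]],[0.1,[-0.0119,-0.0032,-0.0006],[0.025,0.002,-0.006]],[0.1,[-0.0118,-0.0033,-0.0006],[0.026,0.002,-0.005]],[0.1,[-0.0118,-0.0034,-0.0005],[0.025,0.001,-0.006]],[0.1,[-0.0118,-0.0035,-0.0004],[0.026,0.002,-0.006]],[0.1,[-0.0118,-0.0035,-0.0004],[0.025,0.002,-0.006]],[0.1,[-0.0118,-0.0036,-0.0003],[0.026,0.002,-0.006]],[0.1,[-0.0117,-0.0037,-0.0002],[0.025,0.002,-0.005]]]
end [ 0.5078 -0.2831  0.2   ] [ 6.436e-01  7.654e-01  2.000e-04 -1.000e-04]
```

move_arm(moves=[[0.1,[0,0.002,-0.003],[0,0,0]],[0.1,[0,0.002,-0.003],[0,0,0]],[0.1,[0,0.003,-0.004],[0,0,0]],[0.1,[0,0.002,-0.003],[0,0,0]],[0.1,[0,0.003,-0.004],[0,0,0]],[0.1,[0,0.002,-0.003],[0,0,0]],[0.1,[0,0,0],[0,0,0]],[0.1,[0,-0.008,-0.006],[0,0,0]],[0.1,[0,-0.012,-0.009],[0,0,0]],[0.1,[0,-0.012,-0.009],[0,0,0]]])

```text
time: 28.6
eef_pos: [0.6571, 0.0384, 0.1568]
tcp_rot: [0.664, 0.685, 0.216, 0.209]
contact_force: [-0.6, 0.4, -1.5]
opening: 0.251
finger_force: 68.8
```

move_arm(moves=[[0.1,[0,-0.012,-0.009],[0,0,0]],[0.1,[0,-0.012,-0.009],[0,0,0]],[0.1,[0,-0.012,-0.009],[0,0,0]],[0.1,[0,-0.012,-0.009],[0,0,0]],[0.1,[0,-0.012,-0.009],[0,0,0]],[0.1,[0,-0.006,-0.015],[0,0,0]],[0.1,[-0.01,-0.001,-0.025],[0,0,0]],[0.1,[-0.014,-0.001,-0.02],[0,0,0]],[0.1,[-0.014,-0.001,-0.01],[0,0,0]],[0.1,[-0.01,-0.001,0],[0,0,0]]])

```text
time: 29.43
eef_pos: [0.5363, -0.0141, 0.2144]
tcp_rot: [0.663, 0.684, 0.217, 0.212]
contact_force: [1.0, 0.6, -1.7]
opening: 0.248
finger_force: 68.8
```

```bash
python3 - <<'E'
from plan import *
c=np.array([.5078,-.2831,0]); yc=.1727; C=down(yc)
plan([(c+[0,0,.17],C,.1,20)])
E
```

```text
t 29.43 pos [ 0.5363 -0.0141  0.2144] rot [0.6634 0.6841 0.2169 0.2117] F [ 1.   0.6 -1.7] open 0.248 ff 68.8 q [-0.32 -0.39  2.3   0.32  0.67 -0.55]
[[0.1,[-0.0134,-0.0028,0.0008],[0.031,0.002,-0.007]],[0.1,[-0.0134,-0.0029,0.0008],[0.03,0.003,-0.007]],[0.1,[-0.0133,-0.0029,0.0009],[0.031,0.002,-0.007]],[0.1,[-0.0134,-0.003,0.0009],[0.031,0.002,-0.006]],[0.1,[-0.0133,-0.003,0.001],[0.031,0.002,-0.007]],[0.1,[-0.0133,-0.0031,0.0011],[0.03,0.003,-0.007]],[0.1,[-0.0133,-0.0032,0.0012],[0.031,0.002,-0.007]],[0.1,[-0.0133,-0.0032,0.0012],[0.031,0.002,-0.007]],[0.1,[-0.0132,-0.0033,0.0013],[0.031,0.003,-0.007]],[0.1,[-0.0132,-0.0033,0.0013],[0.03,0.002,-0.007]]]
[[0.1,[-0.0132,-0.0034,0.0014],[0.031,0.002,-0.007]],[0.1,[-0.0132,-0.0034,0.0015],[0.031,0.002,-0.007]],[0.1,[-0.0132,-0.0035,0.0016],[0.031,0.003,-0.006]],[0.1,[-0.0131,-0.0035,0.0016],[0.03,0.002,-0.007]],[0.1,[-0.0132,-0.0035,0.0018],[0.031,0.002,-0.007]],[0.1,[-0.0131,-0.0036,0.0018],[0.031,0.003,-0.007]],[0.1,[-0.0131,-0.0036,0.0019],[0.031,0.002,-0.007]],[0.1,[-0.013,-0.0036,0.0019],[0.03,0.002,-0.007]],[0.1,[-0.0131,-0.0037,0.0021],[0.031,0.002,-0.007]],[0.1,[-0.013,-0.0037,0.0021],[0.031,0.003,-0.007]]]
end [ 0.5078 -0.2831  0.17  ] [ 6.433e-01  7.656e-01 -0.000e+00 -2.000e-04]
```

Roller is unhooked and held; carrying it over the cradle.

move_arm(moves=[[0.1,[-0.013,-0.003,0.001],[0.031,0.002,-0.007]],[0.1,[-0.014,-0.003,0.001],[0.03,0.003,-0.007]],[0.1,[-0.013,-0.003,0.001],[0.031,0.002,-0.007]],[0.1,[-0.013,-0.003,0.001],[0.031,0.002,-0.006]],[0.1,[-0.014,-0.003,0.001],[0.031,0.002,-0.007]],[0.1,[-0.013,-0.003,0.001],[0.03,0.003,-0.007]],[0.1,[-0.013,-0.003,0.001],[0.031,0.002,-0.007]],[0.1,[-0.014,-0.003,0.001],[0.031,0.002,-0.007]],[0.1,[-0.013,-0.003,0.001],[0.031,0.003,-0.007]],[0.1,[-0.013,-0.003,0.001],[0.03,0.002,-0.007]]])

```text
time: 30.27
eef_pos: [0.522, -0.148, 0.1893]
tcp_rot: [0.662, 0.734, 0.108, 0.104]
contact_force: [0.6, -0.5, -3.1]
opening: 0.251
finger_force: 68.8
```

move_arm(moves=[[0.1,[-0.013,-0.003,0.002],[0.031,0.002,-0.007]],[0.1,[-0.013,-0.004,0.002],[0.031,0.002,-0.007]],[0.1,[-0.013,-0.003,0.002],[0.031,0.003,-0.006]],[0.1,[-0.013,-0.004,0.002],[0.03,0.002,-0.007]],[0.1,[-0.013,-0.003,0.002],[0.031,0.002,-0.007]],[0.1,[-0.013,-0.004,0.002],[0.031,0.003,-0.007]],[0.1,[-0.013,-0.003,0.002],[0.031,0.002,-0.007]],[0.1,[-0.013,-0.004,0.002],[0.03,0.002,-0.007]],[0.1,[-0.013,-0.004,0.002],[0.031,0.002,-0.007]],[0.1,[-0.013,-0.004,0.002],[0.031,0.003,-0.007]]])

```text
time: 31.1
eef_pos: [0.5078, -0.2812, 0.1648]
tcp_rot: [0.643, 0.766, -0.001, -0.003]
contact_force: [-0.3, -0.7, -1.5]
opening: 0.246
finger_force: 68.7
```

```bash
python3 - <<'E'
from plan import *
c=np.array([.5078,-.2831,0]); yc=.1727; C=down(yc)
plan([(c+[0,0,.115],C,.1,6)])
E
```

```text
t 31.10 pos [ 0.5078 -0.2812  0.1648] rot [ 0.6432  0.7657 -0.0013 -0.0032] F [-0.3 -0.7 -1.5] open 0.246 ff 68.7 q [-0.68  0.12  1.85 -0.    1.18 -0.85]
[[0.1,[-0.0003,0,0.0083],[-0.001,-0.001,0]],[0.1,[-0.0004,0,0.0083],[-0.001,0,0]],[0.1,[-0.0003,0,0.0083],[-0.001,-0.001,0]],[0.1,[-0.0003,0,0.0083],[-0.001,0,0]],[0.1,[-0.0003,-0.0001,0.0083],[-0.001,-0.001,0.001]],[0.1,[-0.0003,0,0.0083],[-0.001,0,0]],[0.1,[0,0,0],[0,0,0]],[0.1,[0,0,0],[0,0,0]],[0.1,[0,0,0],[0,0,0]],[0.1,[0,0,0],[0,0,0]]]
end [ 0.5078 -0.2831  0.115 ] [ 6.436e-01  7.654e-01  1.000e-04 -2.000e-04]
```

move_arm(moves=[[0.1,[-0.001,0,0.01],[-0.005,-0.003,0]],[0.1,[-0.001,0,0.012],[0,0,0]],[0.1,[0,0,0.012],[0,0,0]],[0.1,[0,0,0.012],[0,0,0]],[0.1,[0,0,0.012],[0,0,0]],[0.1,[0,0,0.008],[0,0,0]],[0.1,[0,0,0.003],[0,0,0]],[0.1,[0,0,0],[0,0,0]],[0.1,[0,0,0],[0,0,0]],[0.1,[0,0,0],[0,0,0]]])

```text
time: 31.93
eef_pos: [0.5093, -0.2833, 0.0971]
tcp_rot: [0.643, 0.766, 0.0, 0.001]
contact_force: [-0.2, 0.0, -2.1]
opening: 0.247
finger_force: 68.9
```

```bash
python3 - <<'E'
from held import *
yc=.1727; c=np.array([.5078,-.2831,0]); xa=np.array([np.cos(yc),np.sin(yc),0]); a=axis(yc)
s=get_state(); print(report(s)); p=s['eef_pos']; M=R.from_quat(s['tcp_rot']).as_matrix(); tx=M[:,0]*np.sign(M[1,0])
print('cradle x,y of TCP',(p-c)@xa,(p-c)@a,'yaw',np.arctan2(-tx[0],tx[1]))
edges([('held',p-M[:,2]*.035,tx)]+[('placed%g'%d,c+d*xa+[0,0,.075],a) for d in (-.025,.025)]+[('base%g'%d,c+d*xa+[0,0,.034],a) for d in(-.05,.05)])
E
```

```text
t 31.93 pos [ 0.5093 -0.2833  0.0971] rot [6.433e-01 7.656e-01 1.000e-04 9.000e-04] F [-0.2  0.  -2.1] open 0.247 ff 68.9 q [-0.68  0.2   1.89  0.    1.05 -0.86]
cradle x,y of TCP 0.0014018185235406438 -0.0004079297041116577 yaw 0.17319297820437832
held drum faces +side/-side mm [[74.5], []]
placed-0.025 drum faces +side/-side mm [[78.5], []]
placed0.025 drum faces +side/-side mm [[78.0], []]
base-0.05 drum faces +side/-side mm [[80.0], [72.5]]
base0.05 drum faces +side/-side mm [[77.0], []]
```

move_arm(moves=[[0.1,[0.003,-0.001,0.003],[0,0,0]],[0.1,[0,0,0.004],[0,0,0]],[0.1,[0,0,0.003],[0,0,0]],[0.1,[0,0,0.002],[0,0,0]],[0.1,[0,0,0.001],[0,0,0]],[0.1,[0,0,0.0005],[0,0,0]],[0.1,[0,0,0.0005],[0,0,0]],[0.1,[0,0,0],[0,0,0]],[0.1,[0,0,0],[0,0,0]],[0.1,[0,0,0],[0,0,0]]])

```text
time: 32.82
eef_pos: [0.5072, -0.2802, 0.0822]
tcp_rot: [0.643, 0.766, 0.0, 0.0]
contact_force: [1.2, -0.1, -1.8]
opening: 0.249
finger_force: 69.0
```

move_arm(moves=[[0.1,[0,0,0.0005],[0,0,0]],[0.1,[0,0,0.0005],[0,0,0]],[0.1,[0,0,0.0005],[0,0,0]],[0.1,[0,0,0.0005],[0,0,0]],[0.1,[0,0,0],[0,0,0]],[0.1,[0,0,0],[0,0,0]],[0.1,[0,0,0],[0,0,0]],[0.1,[0,0,0],[0,0,0]],[0.1,[0,0,0],[0,0,0]],[0.1,[0,0,0],[0,0,0]]])

```text
time: 33.65
eef_pos: [0.5073, -0.2803, 0.0818]
tcp_rot: [0.643, 0.766, -0.0, 0.0]
contact_force: [-2.8, 2.4, 5.7]
opening: 0.249
finger_force: 69.8
```

Contact made (Fz +5.7). Releasing and retreating upward.

move_arm(moves=[[0.45,[0,0,0],[0,0,0]],[0.45,[0,0,0],[0,0,0]],[0.45,[0,0,0],[0,0,0]],[0.45,[0,0,-0.002],[0,0,0]],[0.45,[0,0,-0.01],[0,0,0]],[0.45,[0,0,-0.02],[0,0,0]],[0.45,[0,0,-0.03],[0,0,0]],[0.45,[0,0,-0.03],[0,0,0]],[0.45,[0,0,-0.03],[0,0,0]],[0.45,[0,0,-0.03],[0,0,0]]])

```text
time: 34.48
eef_pos: [0.5071, -0.2801, 0.2345]
tcp_rot: [0.643, 0.766, 0.0, 0.0]
contact_force: [0.3, -0.5, 0.2]
opening: 0.449
finger_force: 0.0
```

move_arm(moves=[[0.45,[0.03,0,-0.01],[0,0,0]],[0.45,[0.03,0,-0.01],[0,0,0]],[0.45,[0.03,0,0],[0,0,0]],[0.45,[0.03,0,0],[0,0,0]],[0.45,[0.03,0,0],[0,0,0]],[0.45,[0.03,0,0],[0,0,0]],[0.45,[0.03,0,0],[0,0,0]],[0.45,[0.03,0,0],[0,0,0]],[0.45,[0,0,0],[0,0,0]],[0.45,[0,0,0],[0,0,0]]])

```text
time: 35.32
eef_pos: [0.4658, -0.0427, 0.2532]
tcp_rot: [0.642, 0.766, 0.0, 0.001]
contact_force: [0.2, 0.4, 0.5]
opening: 0.452
finger_force: 0.0
```

```bash
python3 - <<'E'
from held import *
yc=.1727; c=np.array([.5078,-.2831,0]); xa=np.array([np.cos(yc),np.sin(yc),0]); a=axis(yc)
print(report(get_state()))
edges([('top',c+[0,0,.116],a)]+[('placed%g'%d,c+d*xa+[0,0,.075],a) for d in (-.025,.025)]+[('base%g'%d,c+d*xa+[0,0,.034],a) for d in(-.05,.05)])
a4=read_camera('top')[180:260,300:390,::-1]; b=read_camera('side')[110:240,200:380,::-1]
cv2.imwrite('pics/end.png',cv2.hconcat([cv2.resize(a4,(394,350),interpolation=cv2.INTER_CUBIC),cv2.resize(b,(400,350),interpolation=cv2.INTER_CUBIC)]))
E
```

```text
t 35.32 pos [ 0.4658 -0.0427  0.2532] rot [6.423e-01 7.665e-01 3.000e-04 9.000e-04] F [0.2 0.4 0.5] open 0.452 ff 0.0 q [-0.31 -0.22  2.01 -0.    1.35 -0.48]
top drum faces +side/-side mm [[77.5], [77.5]]
placed-0.025 drum faces +side/-side mm [[78.0], [77.5]]
placed0.025 drum faces +side/-side mm [[78.0], [78.0]]
base-0.05 drum faces +side/-side mm [[80.0], [83.5]]
base0.05 drum faces +side/-side mm [[77.0], [79.5]]
```

View pics/end.png

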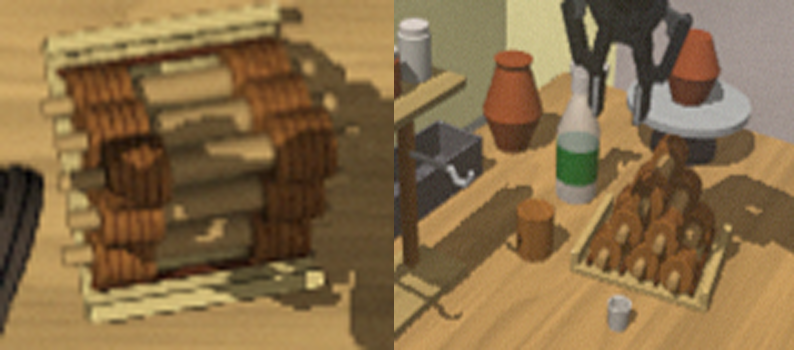

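The picture shows the full 3‑2‑1 pyramid: the top roller is at (215,165) in the top panel and all faces line up within ~1–2 mm. The bystanders in view (bottle, stamp drum, cup) are still standing.

```bash
python3 -c "
from plant import *
print(sign_off())"
```

```text
the job is handed in; nothing more can be done
None
```

The pyramid is finished and handed in at about 35 s: the flat and sloped rollers are saddled in the bottom row's gaps with the hung one on top, all ends in line with the bottom row to within about 2 mm by camera.

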